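# Mix the airbrush paints for a sneaker job

### The job

Move every paint vial that is in the black-ended stock rack into the wells of the paint mixer, pushed fully down, then throw the mixer's lever from the white notch into the green notch, never as far as the red one, and leave it there for at least three seconds. Bring the lever back to the white notch while all the vials are still in the mixer, and only then move every vial into the green-ended ready rack, standing fully down in its wells. Leave the sneaker, the primer can and the orange bottle where they stand.

Things in the scene. Friction and masses are not known exactly. Their poses are not given: they have to be found in the camera images.
- vial_yellow: paint vial: yellow cylinder 28 mm in diameter, 100 mm tall, 70 g, white cap on the top 27 mm with a yellow dot, rounded foot. Origin at the centre of its underside, z up the vial. May be absent (None).
- vial_red: paint vial: red cylinder 28 mm in diameter, 100 mm tall, 70 g, white cap on the top 27 mm with a red dot, rounded foot. Origin at the centre of its underside, z up the vial. May be absent (None).
- vial_blue: paint vial: blue cylinder 28 mm in diameter, 100 mm tall, 70 g, white cap on the top 27 mm with a blue dot, rounded foot. Origin at the centre of its underside, z up the vial. May be absent (None).
- vial_white: paint vial: white cylinder 28 mm in diameter, 100 mm tall, 70 g, white cap on the top 27 mm with a white dot, rounded foot. Origin at the centre of its underside, z up the vial. May be absent (None).
- stock: loose light-wood block rack, 220 (x) x 75 (y) x 60 (z) mm, about 0.9 kg, with four round wells 32 mm wide and 45 mm deep in a row along its x axis, 50 mm apart (well floor 15 mm above the rack's underside; a seated vial stands 55 mm out). Origin at the centre of its underside. Stock rack: BLACK end plates. The vials start in it.
- ready: loose light-wood block rack, 220 (x) x 75 (y) x 60 (z) mm, about 0.9 kg, with four round wells 32 mm wide and 45 mm deep in a row along its x axis, 50 mm apart (well floor 15 mm above the rack's underside; a seated vial stands 55 mm out). Origin at the centre of its underside. Ready rack: GREEN end plates. Empty at the start.
- mixer: bench paint mixer, fixed: white block 250 (x) x 110 (y) x 90 (z) mm with a grey foot, four round wells 32 mm wide and 45 mm deep in its top in a row along x, 50 mm apart (well floor 45 mm above the underside; a seated vial stands 55 mm out). The lever with its notched steel quadrant is on its +y side. Origin at the centre of its underside.
- ready_hole0 (a point): centre of the mouth (top) of well 0 of the ready rack, x = -75 mm in its frame; z axis out of the well
- ready_hole1 (a point): centre of the mouth (top) of well 1 of the ready rack, x = -25 mm in its frame; z axis out of the well
- ready_hole2 (a point): centre of the mouth (top) of well 2 of the ready rack, x = 25 mm in its frame; z axis out of the well
- ready_hole3 (a point): centre of the mouth (top) of well 3 of the ready rack, x = 75 mm in its frame; z axis out of the well
- mixer_hole0 (a point): centre of the mouth (top) of well 0 of the mixer, x = -75 mm in its frame; z axis out of the well
- mixer_hole1 (a point): centre of the mouth (top) of well 1 of the mixer, x = -25 mm in its frame; z axis out of the well
- mixer_hole2 (a point): centre of the mouth (top) of well 2 of the mixer, x = 25 mm in its frame; z axis out of the well
- mixer_hole3 (a point): centre of the mouth (top) of well 3 of the mixer, x = 75 mm in its frame; z axis out of the well
- lever (a joint): mixer lever angle: 0 = white (off) notch, leaning to the mixer's -x end, where it is at the start (within 0.1); 0.60 = green (mix) notch, nearly upright; 1.10 = red (fast) notch, leaning to +x. Stays where it is left (needs about 1.5 N at the knob). Stop at 1.2.
- lever_knob (a point): centre of the lever's black ball knob, 30 mm in diameter, on a 10 mm steel stem, 120 mm from the pivot
- lever_pivot (a point): centre of the lever's pivot, 97 mm to +y of the mixer's centre line, 45 mm up; the lever turns about the mixer's y axis
- notch_off (a point): where the knob's centre is when the lever is in the white (off) notch
- notch_mix (a point): where the knob's centre is when the lever is in the green (mix) notch
- notch_red (a point): where the knob's centre is when the lever is in the red (fast) notch
- sneaker: bystander: yellow sneaker with a white sole, about 290 x 95 x 130 mm, origin under its centre, loose
- primer: bystander: metal primer can, 84 mm in diameter, 100 mm tall, origin under its centre, loose
- paint_bottle: bystander: orange paint bottle, 44 mm in diameter, 120 mm tall, origin under its centre, loose
Mind the look-alikes: they are no part of the job. There is more than one size of the vial_red; the one meant has the size given above.

How it is judged (in metres and radians):
On the way, in this order (a step that is already met when the one before it is completed fails the run):
1. every vial is fully down in a well of the mixer, with the lever in the white notch (z of vial_yellow in the frame of mixer between 0.039 and 0.052 m and y of vial_yellow in the frame of mixer between -0.012 and 0.012 m and x of vial_yellow in the frame of mixer between -0.09 and 0.09 m and angle between the z axis of each of vial_yellow, vial_red, vial_blue, vial_white and the z axis of mixer, either way round below 0.15 rad and z of vial_red in the frame of mixer between 0.039 and 0.052 m and y of vial_red in the frame of mixer between -0.012 and 0.012 m and x of vial_red in the frame of mixer between -0.09 and 0.09 m and z of vial_blue in the frame of mixer between 0.039 and 0.052 m and y of vial_blue in the frame of mixer between -0.012 and 0.012 m and x of vial_blue in the frame of mixer between -0.09 and 0.09 m and z of vial_white in the frame of mixer between 0.039 and 0.052 m and y of vial_white in the frame of mixer between -0.012 and 0.012 m and x of vial_white in the frame of mixer between -0.09 and 0.09 m and value of joint lever below 0.12 rad), for 0.2 s.
2. the lever is in the green notch (0.49 to 0.71 rad) for 2.5 s, all vials in the mixer (z of vial_yellow in the frame of mixer between 0.039 and 0.052 m and y of vial_yellow in the frame of mixer between -0.012 and 0.012 m and x of vial_yellow in the frame of mixer between -0.09 and 0.09 m and angle between the z axis of each of vial_yellow, vial_red, vial_blue, vial_white and the z axis of mixer, either way round below 0.15 rad and z of vial_red in the frame of mixer between 0.039 and 0.052 m and y of vial_red in the frame of mixer between -0.012 and 0.012 m and x of vial_red in the frame of mixer between -0.09 and 0.09 m and z of vial_blue in the frame of mixer between 0.039 and 0.052 m and y of vial_blue in the frame of mixer between -0.012 and 0.012 m and x of vial_blue in the frame of mixer between -0.09 and 0.09 m and z of vial_white in the frame of mixer between 0.039 and 0.052 m and y of vial_white in the frame of mixer between -0.012 and 0.012 m and x of vial_white in the frame of mixer between -0.09 and 0.09 m and value of joint lever between 0.49 and 0.71 rad), for 2.5 s.
3. the lever is back in the white notch (below 0.12 rad), all vials still in the mixer (all of step 1), for 0.2 s.
At the end, for the whole second after the job is handed in: Every vial present stands in a well of the ready rack, its foot within 7 mm of the well's floor and within 0.15 rad of the well's axis, released and at rest; the rack stands level; the lever is in the white notch (below 0.12 rad) (z of vial_yellow in the frame of ready between 0.009 and 0.022 m and y of vial_yellow in the frame of ready between -0.012 and 0.012 m and x of vial_yellow in the frame of ready between -0.09 and 0.09 m and angle between the z axis of each of vial_yellow, vial_red, vial_blue, vial_white and the z axis of ready, either way round below 0.15 rad and z of vial_red in the frame of ready between 0.009 and 0.022 m and y of vial_red in the frame of ready between -0.012 and 0.012 m and x of vial_red in the frame of ready between -0.09 and 0.09 m and z of vial_blue in the frame of ready between 0.009 and 0.022 m and y of vial_blue in the frame of ready between -0.012 and 0.012 m and x of vial_blue in the frame of ready between -0.09 and 0.09 m and z of vial_white in the frame of ready between 0.009 and 0.022 m and y of vial_white in the frame of ready between -0.012 and 0.012 m and x of vial_white in the frame of ready between -0.09 and 0.09 m and value of joint lever below 0.12 rad and linear speed of each of vial_yellow, vial_red, vial_blue, vial_white below 0.03 m/s and angle between ready's own z axis and vertical below 0.05 rad); the robot touches nothing.
It fails at once if the lever is thrown on towards the red notch (above 0.90 rad) (value of joint lever above 0.9 rad).
It fails at once if the sneaker is moved more than 30 mm (distance of sneaker from where it was at the start of the episode above 0.03 m).
It fails at once if the primer is moved more than 30 mm (distance of primer from where it was at the start of the episode above 0.03 m).
It fails at once if the paint bottle is moved more than 30 mm (distance of paint_bottle from where it was at the start of the episode above 0.03 m).
Of vial_yellow, vial_red, vial_blue, vial_white only 2 to 4 are there at a start; the rules pass over those that are not, and their reading is None.
At some moment in a run one of stock, ready may be knocked a few centimetres aside while the robot is not near it.
It also fails if it takes over 210 s, if anything falls off the work surface, if the arm or the gripper's body presses on something with over 40 N, if the wrist force passes 120 N, or if a joint passes its speed limit or range.

### The arm

A 6-joint arm with a two-finger parallel gripper is mounted at the origin on the work surface. World frame = base frame: x ahead of the robot, y to its left, z up, the work surface at z = 0. Lengths are in mm, angles in rad, forces in N, time in s.
With the tool pointing down it reaches from about 350 to 975 mm from the base axis. Payload 7.1 kg.
Tool frame: the origin (TCP) lies midway between the tips of the shut fingers; the grasp point (between the pads) lies 19 mm behind it; z points along the fingers, y is the line along which they close (so a half turn about z gives the same grasp; the last joint's range is limited). The gripper opens to 88 mm and grips with 3 to 60 N. Pads are 20 mm wide; open, the fingers measure 115 mm over their backs; the gripper's body (75 mm by 178 mm) begins 61 mm behind the grasp point.
Start: joints at [-1.364, 0.423, 1.63, -0, 1.089, -0.019], TCP at [139.948, -609.113, 222.675] pointing down, gripper open.
Joint ranges: [-3, 3], [-0.9, 2.11], [0.09, 2.58], [-1.31, 4.45], [0.11, 2.69], [-2.54, 2.54]. Speed limits (rad/s): [2.39, 2.39, 3.01, 3.14, 3.14, 3.14].

### API

Orientations are given as a rotation vector (axis times angle).
In Python, from workcell import ctrl gives the robot as it stands. The module is installed in compiled form; this text tells all that it offers.
- The arm moves only by the tool apply_moves, never from a script. Its argument "targets" is a list of rows, each a list of 3 entries, a list of its own where there are three numbers: the opening, from -1 (shut) to 1 (fully open), then the shift along the tool's x, y, z normalised to -1 to 1, where 1 is 5 cm, then the turn, a rotation vector about the tool's x, y, z normalised to -1 to 1, where 1 is 90 degrees. In form: [[jaw, [x, y, z], [wx, wy, wz]], ...]. A call has 1 to 8 rows; each row shifts and turns the commanded pose from where the row before left it, along the tool's axes as they then stand; what a row does not reach is not made up. A row lasts 1/8 s, in which the tool goes at most 62.5 mm and 10.7 degrees, less where a joint would pass 70% of its speed; a pose out of reach is approached as far as the arm can. A call with a number of a shift or a turn outside -1 to 1 is refused whole. A call with a gripper value outside its range is refused whole. The fingers move at their own pace and stop on an object; the grip force is fixed at half the most. Time passes only in rows, so rows that do not move let the fingers close. It gives the time, the measured TCP pose, the force, the opening and the grip force at its end, in the units of the state.
- ctrl.get_obs(): the state, without advancing time (a new reading comes with each control period).
- ctrl.get_image(name): name is "scene" or "side" or "wrist"; returns a dict with "pixels" (420x560x3 uint8, blue, green, red), "camera_matrix" (3x3 intrinsics, pixels), "k1" (the pictures are not rectified: a ray, as slopes to the right and down, at radius r is drawn at 1 + k1 r^2 times it, then the intrinsics apply), "view" (4x4, takes a point from world to camera coordinates); the wrist camera has in their place "hand_eye" (4x4, takes a point from camera to tool coordinates, whose origin is the TCP and whose axes are the flange's). Camera axes: x right, y down, z forward; pixel columns grow to the right and rows downward; lengths in mm; the calibration is good to about 2 mm. A picture is of the moment at which its call begins: read the wrist's pose just before it. There is no depth.
- ctrl.close_job(): hands the job in; it is judged then, once.
Trained networks look in the newest picture that a camera, given by its name, has taken for a name from the list of things; names that differ only in an ending like _2 or _b are one class to them, and where a whole thing is asked for, a point or a joint stands for the part that bears it (a point fixed in the world has none). Each returns a list of dicts, best first, with "score" (0 to 1); they miss things now and then, are a little off and sometimes report something else, mostly with a low value. They report only what shows in the picture. A call takes as long as a camera call. They do not tell look-alikes from the thing itself.
- ctrl.masks_of(label, camera): "region" (420x560 bool, what is visible of it) and "bbox" ([left, top, right, bottom] in pixels, round what is visible of it).
- ctrl.pinpoint(label, camera): "xy" ([column, row] in pixels: a listed point, or the origin of a listed thing).
The state is a dict: "t": time; "qpos": joint angles; "qvel": joint speeds; "joint_torque": joint torques, N m; "ee_pos": TCP position; "orientation": TCP orientation; "ft_force": force on the tool from outside, world axes, zero at the start; "moment": the same for the moment, N m; "width": finger opening in mm; "grasp_force": force on a finger pad.
Only numpy, scipy, OpenCV 4.12 (cv2) and the standard library are available. Lean on these libraries where they do the work, as an engineer would, in place of code of your own. Each camera call takes 0.05 s, during which the arm holds its last target. There are 200 camera calls.

## Working session

There is one attempt and no reset: what is moved stays moved. The work goes in short steps, Python scripts to look and compute and a tool call to move; the robot and the scene stay as the last step left them, time stands still between calls to the robot, and variables do not carry over. Pictures are saved under pics/ and viewed, at most 14 in all, crops included, and the job is handed in when it is done.

Besides the shell and the picture viewer there is one more tool, called after "Call:" as name(argument=value, ...) on one line, values as JSON. apply_moves: Moves the arm, as the interface text tells. Scaled input: -1 to 1 covers 5 cm each way for a shift and 90 degrees each way for a turn. Its arguments: {"type":"object","properties":{"targets":{"type":"array"}},"required":["targets"]}

```bash
mkdir -p pics; cat > h.py <<'E'
import numpy as np, cv2
from scipy.spatial.transform import Rotation as R
from workcell import ctrl
def shot(cam,fn=None):
    o=ctrl.get_obs(); im=ctrl.get_image(cam)
    if fn: cv2.imwrite('pics/'+fn,im['pixels'])
    if 'view' in im: V=np.array(im['view'])
    else:
        T=np.eye(4);T[:3,:3]=R.from_rotvec(o['orientation']).as_matrix();T[:3,3]=o['ee_pos']
        V=np.linalg.inv(T@np.array(im['hand_eye']))
    return dict(px=im['pixels'],K=np.array(im['camera_matrix']),k1=im['k1'],V=V)
def ray(c,uv):
    d=np.array([c['k1'],0,0,0,0],float)
    n=cv2.undistortPoints(np.array([[uv]],float),c['K'],d)[0,0]
    Rm=c['V'][:3,:3];o=-Rm.T@c['V'][:3,3];return o,Rm.T@np.array([n[0],n[1],1])
def atz(c,uv,z):
    o,d=ray(c,uv);return o+d*(z-o[2])/d[2]
def proj(c,P):
    P=np.atleast_2d(np.array(P,float))
    return cv2.projectPoints(P,cv2.Rodrigues(c['V'][:3,:3])[0],c['V'][:3,3],c['K'],np.array([c['k1'],0,0,0,0],float))[0][:,0]
E
python3 - <<'E'
from h import *
np.set_printoptions(precision=1,suppress=True)
o=ctrl.get_obs();print(o['t'],o['ee_pos'],o['orientation'],o['width'])
L=['vial_yellow','vial_red','vial_blue','vial_white','stock','ready','mixer','lever_knob','lever_pivot','notch_off','notch_mix','mixer_hole0','mixer_hole3','ready_hole0','ready_hole3','sneaker','primer','paint_bottle']
for cam in ['scene','side']:
    c=shot(cam,cam+'0.png');print(cam,'campos',ray(c,(280,210))[0])
    for l in L:
        print(l,[(np.round(d['xy']),round(d['score'],2)) for d in ctrl.pinpoint(l,cam)][:4])
E
```

```text
0.0 [ 139.8 -608.6  221.9] [-3.1 -0.4  0. ] 87.80301950600696
scene campos [1525.4  562.6  799.1]
vial_yellow [(array([296., 215.]), 0.73)]
vial_red [(array([366., 262.]), 0.8), (array([221., 196.]), 0.73), (array([346., 283.]), 0.71), (array([336., 249.]), 0.63)]
vial_blue [(array([378., 254.]), 0.56), (array([325., 188.]), 0.5)]
vial_white [(array([397., 240.]), 0.54)]
stock [(array([380., 253.]), 0.59)]
ready [(array([218., 195.]), 0.65)]
mixer [(array([296., 217.]), 0.98), (array([333., 177.]), 0.3), (array([207., 189.]), 0.26)]
lever_knob [(array([203., 190.]), 0.73), (array([335., 180.]), 0.55), (array([179., 182.]), 0.42)]
lever_pivot [(array([330., 216.]), 0.91), (array([367., 264.]), 0.43), (array([294., 216.]), 0.26)]
notch_off [(array([332., 178.]), 0.82), (array([296., 196.]), 0.66)]
notch_mix [(array([326., 185.]), 0.91), (array([378., 256.]), 0.69), (array([395., 241.]), 0.64)]
mixer_hole0 [(array([294., 202.]), 0.85), (array([298., 193.]), 0.82), (array([306., 186.]), 0.81), (array([288., 208.]), 0.66)]
mixer_hole3 [(array([294., 202.]), 0.85), (array([298., 193.]), 0.
[... 1008 characters left out ...]
rray([316., 234.]), 0.73)]
notch_mix [(array([290., 219.]), 0.73)]
mixer_hole0 [(array([332., 232.]), 0.91), (array([281., 220.]), 0.82), (array([316., 230.]), 0.62), (array([299., 226.]), 0.55)]
mixer_hole3 [(array([332., 232.]), 0.91), (array([281., 220.]), 0.82), (array([316., 230.]), 0.62), (array([299., 226.]), 0.55)]
ready_hole0 [(array([325., 184.]), 0.91), (array([335., 185.]), 0.72), (array([364., 196.]), 0.59), (array([352., 192.]), 0.57)]
ready_hole3 [(array([325., 184.]), 0.91), (array([335., 185.]), 0.72), (array([364., 196.]), 0.59), (array([352., 192.]), 0.57)]
sneaker [(array([189., 410.]), 0.89)]
primer [(array([350., 177.]), 0.72)]
paint_bottle [(array([236., 308.]), 0.42)]
```

View pics/scene0.png

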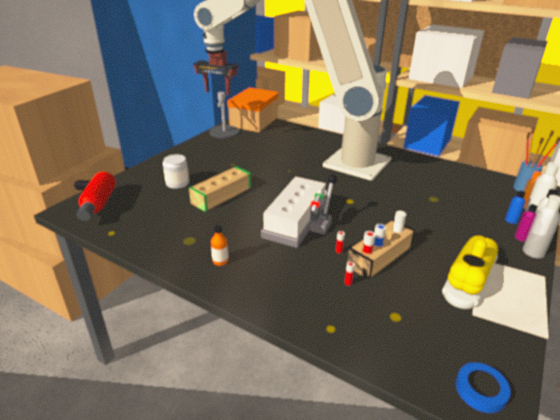

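View pics/side0.png

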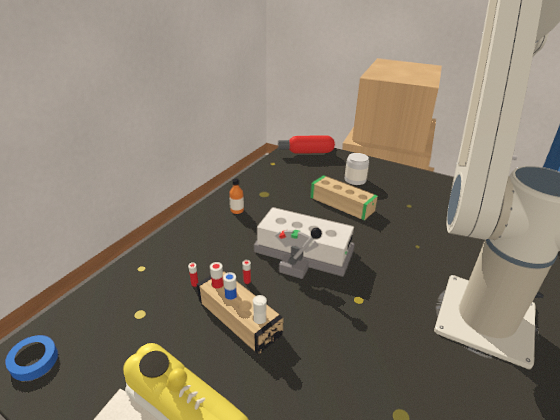

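```bash
python3 - <<'E'
from h import *
np.set_printoptions(precision=1,suppress=True)
s=shot('scene');d=shot('side')
def tri(a,b):
    o1,d1=ray(s,a);o2,d2=ray(d,b)
    t=np.linalg.lstsq(np.c_[d1,-d2],o2-o1,rcond=None)[0];p,q=o1+d1*t[0],o2+d2*t[1]
    return (p+q)/2,np.linalg.norm(p-q)
for n,a,b in [('knob',(335,180),(316,231)),('pivot',(330,216),(290,261)),('off',(332,178),(316,234)),('mix',(326,185),(290,219))]: print(n,*tri(a,b))
for u in [(294,202),(298,193),(306,186),(288,208)]:print('mh',atz(s,u,90))
for u in [(332,232),(281,220),(316,230),(299,226)]:print('mh side',atz(d,u,90))
for u in [(240,172),(229,177),(205,188),(213,187)]:print('rh',atz(s,u,60))
for u in [(325,184),(335,185),(364,196),(352,192)]:print('rh side',atz(d,u,60))
for u in [(366,262),(346,283),(336,249),(378,254),(397,240)]:print('vial org',atz(s,u,15))
for u in [(221,296),(246,285),(196,284),(231,308),(261,330)]:print('vial side',atz(d,u,15))
E
```

```text
knob [436.9  92.9 154.9] 12.58272239080336
pivot [492.6 113.4  53. ] 3.775557949500016
off [435.4  86.2 151. ] 3.9038795231932255
mix [507.5  96.7 169.9] 8.726013350755847
mh [536.3   7.5  90. ]
mh [481.7  -9.4  90. ]
mh [427.6  -9.7  90. ]
mh [576.2   9.6  90. ]
mh side [431.7 -18.2  90. ]
mh side [581.4   4.6  90. ]
mh side [473.9  -3.7  90. ]
mh side [523.3   4.   90. ]
rh [ 423.6 -286.4   60. ]
rh [ 475.7 -296.6   60. ]
rh [ 582.4 -316.9   60. ]
rh [ 562.3 -298.5   60. ]
rh side [ 579.  -306.7   60. ]
rh side [ 546.  -318.8   60. ]
rh side [ 433.1 -301.    60. ]
rh side [ 477.3 -304.6   60. ]
vial org [597.8 283.5  15. ]
vial org [707.9 271.3  15. ]
vial org [590.1 185.5  15. ]
vial org [545.  299.4  15. ]
vial org [449.1 324.2  15. ]
vial side [597.2 277.8  15. ]
vial side [565.3 213.1  15. ]
vial side [678.1 277.4  15. ]
vial side [552.6 297.2  15. ]
vial side [455.3 316.1  15. ]
```

The scene shows the stock rack at (380,250) holding red (368,240), blue (380,233) and white (400,222); the third well is empty and there is no yellow vial. Two small red look-alikes stand on the table at (340,242) and (349,272). Mixer is at (296,210), with the ready rack empty at (220,187). Next I move up and take wrist views.

```bash
cat >> h.py <<'E'
def pose():
    o=ctrl.get_obs();M=R.from_rotvec(o['orientation']).as_matrix()
    return np.array(o['ee_pos']),M
def plan(goal,yaw=None):
    """units to goal: turn about tool z (1=90deg), then shift in tool axes after the turn (1=50mm)"""
    p,M=pose()
    y0=np.degrees(np.arctan2(M[1,0],M[0,0])); yaw=y0 if yaw is None else yaw
    G=np.array([[np.cos(np.radians(yaw)),np.sin(np.radians(yaw)),0],[np.sin(np.radians(yaw)),-np.cos(np.radians(yaw)),0],[0,0,-1]]).T
    rv=R.from_matrix(M.T@G).as_rotvec()/(np.pi/2)
    print('yaw now %.2f'%y0,'turn',np.round(rv,4),'shift',np.round(G.T@(np.array(goal)-p)/50,3),'p',np.round(p,1))
E
python3 - <<'E'
from h import *
plan((480,-280,380),-7)
im=ctrl.get_image('wrist');print(np.round(im['hand_eye'],2),im['camera_matrix'],im['k1'])
E
```

```text
yaw now 12.94 turn [-0.     -0.      0.2215] shift [ 5.948 -7.362 -3.147] p [ 139.9 -609.1  222.7]
[[  -0.     -0.96   -0.29   78.67]
 [   1.     -0.      0.     -1.  ]
 [  -0.     -0.29    0.96 -162.42]
 [   0.      0.      0.      1.  ]] [[333.45345692   0.         279.10060431]
 [  0.         333.45345692 216.69497341]
 [  0.           0.           1.        ]] -0.019327587973804218
```

```bash
python3 - <<'E'
from h import *
a=cv2.imread('pics/scene0.png')[215:300,310:430];cv2.imwrite('pics/crop.png',cv2.resize(a,None,fx=6,fy=6,interpolation=cv2.INTER_CUBIC))
E
```

```text
(no output)
```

View pics/crop.png

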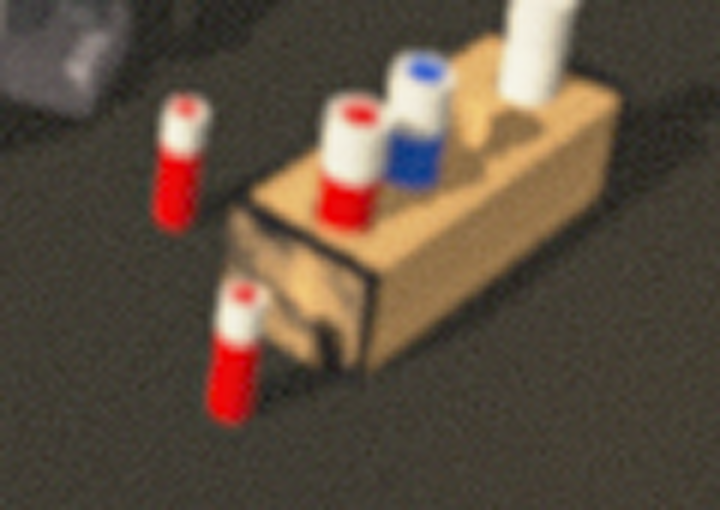

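Candidates for vial_red: (368,240) in the rack is as wide as the blue and white vials. (340,242) and (349,272) stand on the table and are clearly thinner, so they are look-alikes. The one in the black-ended rack is the one meant.

Call:
apply_moves(targets=[[1,[0,0,-1],[0,0,0.11]],[1,[0,0,-1],[0,0,0.11]],[1,[0,0,-1],[0,0,0]],[1,[0.6,-0.74,0],[0,0,0]],[1,[0.6,-0.74,0],[0,0,0]],[1,[0.6,-0.74,0],[0,0,0]],[1,[0.6,-0.74,0],[0,0,0]],[1,[0.6,-0.74,0],[0,0,0]]])

```text
t: 3.05
ee_pos: [311.9, -442.2, 372.8]
orientation: [3.136, -0.188, 0.0]
ft_force: [0.4, -1.2, 0.1]
width: 87.8
grasp_force: 0.0
```

Call:
apply_moves(targets=[[1,[0.6,-0.74,0],[0,0,0]],[1,[0.6,-0.74,0],[0,0,0]],[1,[0.6,-0.74,0],[0,0,0]],[1,[0.6,-0.74,0],[0,0,0]],[1,[0.6,-0.74,0],[0,0,0]],[1,[0,0,0],[0,0,0]],[1,[0,0,0],[0,0,0]]])

```text
t: 3.92
ee_pos: [481.6, -277.8, 372.6]
orientation: [3.136, -0.187, -0.001]
ft_force: [-0.4, -1.2, -0.4]
width: 88.1
grasp_force: 0.0
```

```bash
cat >> h.py <<'E'
np.set_printoptions(precision=1,suppress=True)
def fitrow(P,n=4,sp=50):
    "ordered-by-x points -> drop nothing; line fit: centre, yaw(deg)"
    P=np.array(P)[:,:2];P=P[np.argsort(P[:,0])];c=P.mean(0);u=np.linalg.svd(P-c)[2][0];u*=np.sign(u[0])
    return c,np.degrees(np.arctan2(u[1],u[0])),(P-c)@u,(P-c)@np.array([-u[1],u[0]])
def pts(c,label,cam,z,mn=.4):
    return [(atz(c,d['xy'],z),np.round(d['xy']),round(d['score'],2)) for d in ctrl.pinpoint(label,cam) if d['score']>mn]
E
python3 - <<'E'
from h import *
plan((505,0,400),8)
c=shot('wrist','w_ready.png')
r=pts(c,'ready_hole0','wrist',60)
for a in r:print(*a)
print(fitrow([a[0] for a in r]))
E
```

```text
yaw now -6.83 turn [ 0.   0.  -0.2] shift [ 1.2 -5.4 -0.5] p [ 481.6 -277.8  372.6]
[ 583.1 -317.8   60. ] [300.  97.] 0.95
[ 434.8 -294.2   60. ] [294. 205.] 0.85
[ 487.6 -301.5   60. ] [295. 168.] 0.83
[ 532.8 -310.1   60. ] [298. 135.] 0.8
[ 531.  -477.4   60. ] [419. 122.] 0.72
(array([ 513.9, -340.2]), np.float64(-69.80351670029083), array([-70.5, -45.4, 134.7, -21.8,   2.9]), array([-58.3, -11.3, -31.3,  28.1,  72.7]))
```

View pics/w_ready.png

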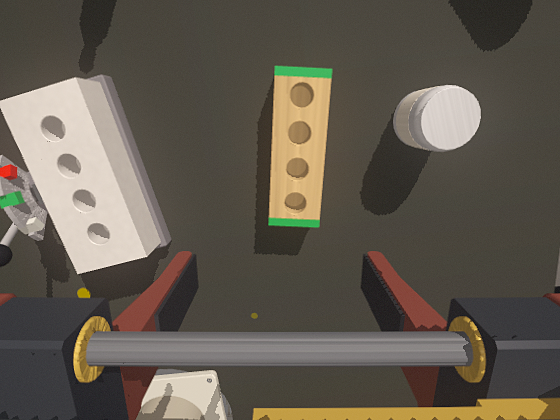

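The wrist view shows the ready rack wells at (302,94), (299,132), (297,168) and (295,202). The mixer is at left, with wells from (52,128) to (98,233), and the primer at (440,118). On to the mixer.

Call:
apply_moves(targets=[[1,[0,0,0],[0,0,-0.1]],[1,[0,0,0],[0,0,-0.1]],[1,[0.25,-0.9,0],[0,0,0]],[1,[0.25,-0.9,0],[0,0,0]],[1,[0.25,-0.9,0],[0,0,0]],[1,[0.25,-0.9,0],[0,0,0]],[1,[0.25,-0.9,0],[0,0,0]],[1,[0.25,-0.9,0],[0,0,0]]])

```text
t: 5.03
ee_pos: [503.2, 1.9, 373.0]
orientation: [3.127, 0.301, 0.001]
ft_force: [0.2, -0.7, 0.2]
width: 88.0
grasp_force: 0.0
```

Call:
apply_moves(targets=[[1,[0,0,0.5],[0,0,0]],[1,[0,0,0],[0,0,0]],[1,[0,0,0],[0,0,0]]])

```text
t: 5.4
ee_pos: [503.6, 0.7, 348.4]
orientation: [3.127, 0.302, 0.001]
ft_force: [-0.2, -0.3, -0.3]
width: 87.6
grasp_force: 0.0
```

```bash
python3 - <<'E'
from h import *
plan((520,300,340),-15)
c=shot('wrist','w_mix.png')
r=pts(c,'mixer_hole0','wrist',90)
for a in r:print(*a)
print(fitrow([a[0] for a in r]))
for l,z in [('lever_knob',155),('lever_pivot',45),('notch_off',155),('notch_mix',165),('notch_red',150)]:
    for a in pts(c,l,'wrist',z): print(l,*a)
E
```

```text
yaw now 11.04 turn [ 0.  -0.   0.3] shift [-1.2 -5.9  0.2] p [503.6   0.7 348.4]
[434.6  -8.8  90. ] [277. 233.] 0.95
[581.8   7.8  90. ] [286. 118.] 0.73
[483.6  -9.1  90. ] [284. 198.] 0.7
[530.8   2.6  90. ] [282. 161.] 0.63
(array([507.7,  -1.9]), np.float64(7.180329145657993), array([-73.3, -24.8,  23.5,  74.7]), array([ 2.2, -4.1,  1.5,  0.3]))
lever_knob [438.3  85.1 155. ] [196. 234.] 0.6
lever_pivot [491.4  94.9  45. ] [212. 172.] 0.83
notch_off [436.4  86.  155. ] [194. 236.] 0.98
notch_off [ 584.3 -247.2  155. ] [520. 164.] 0.45
notch_mix [498.1  93.1 165. ] [192. 184.] 0.9
notch_mix [ 537.3 -204.8  165. ] [474. 200.] 0.62
```

View pics/w_mix.png

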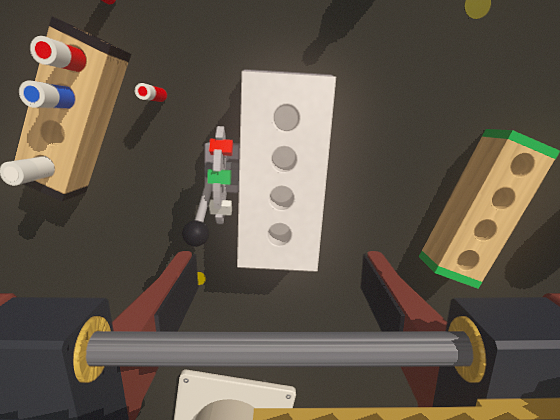

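The mixer is in full view with wells at (286,118), (284,158), (282,198) and (280,234); the knob is at (196,233) in the white notch. Next I refine the wells with ellipse fits.

```bash
cat >> h.py <<'E'
def wells(c,uvs,z,rad=18):
    "refine well mouth centres by local segmentation; fit 4-well row model"
    g=cv2.GaussianBlur(cv2.cvtColor(c['px'],cv2.COLOR_BGR2GRAY),(3,3),0);out=[]
    for u,v in uvs:
        u,v=int(u),int(v);w=g[v-rad:v+rad+1,u-rad:u+rad+1].astype(float)
        yy,xx=np.mgrid[-rad:rad+1,-rad:rad+1]
        ref=np.percentile(w,90); m=((w<ref*0.86)&(xx**2+yy**2<rad*rad)).astype(np.uint8)
        n,l,st,ce=cv2.connectedComponentsWithStats(m)
        k=1+np.argmax(st[1:,4]);cn=cv2.findContours((l==k).astype(np.uint8),cv2.RETR_EXTERNAL,cv2.CHAIN_APPROX_NONE)[0][0]
        e=cv2.fitEllipse(cv2.convexHull(cn));uv=(u-rad+e[0][0],v-rad+e[0][1])
        out.append(atz(c,uv,z)[:2]);print('ell',np.round(uv,1),np.round(e[1],1),out[-1])
    return np.array(out)
E
python3 - <<'E'
from h import *
c=shot('wrist')
P=wells(c,[(286,118),(284,158),(282,198),(280,234)],90);print(fitrow(P))
P=wells(c,[(522,164),(503,197),(485,229),(468,260)],60,14);print(fitrow(P))
# expected mouth pixel diameter
print(333*32/np.linalg.norm(ray(c,(0,0))[0]-np.array([505,0,90])))
E
```

```text
ell [287.2 117. ] [26.5 27.6] [583.4   7.7]
ell [284.9 158.2] [24.3 26.1] [534.3   0.8]
ell [282.7 196.8] [21.3 25.8] [485.2  -6.2]
ell [280.4 233.4] [20.7 24.3] [435.5 -13. ]
(array([509.6,  -2.7]), np.float64(7.980283950030313), array([-74.8, -24.6,  24.9,  74.5]), array([ 0.1, -0.1, -0. ,  0.1]))
ell [522.8 164.3] [21.7 26.2] [ 585.8 -320.1]
ell [503.9 197.7] [20.6 25.1] [ 536.7 -312. ]
ell [485.8 229.3] [20. 24.] [ 487.5 -303.8]
ell [468.4 259.5] [19.2 22.8] [ 438.  -295.5]
(array([ 512. , -307.9]), np.float64(-9.464672458320653), array([-75. , -24.8,  25.1,  74.8]), array([ 0. , -0. , -0.1,  0.1]))
24.922212600677618
```

Call:
apply_moves(targets=[[1,[0,0,0],[0,0,0.1]],[1,[0,0,0],[0,0,0.1]],[1,[0,0,0],[0,0,0.1]],[1,[-0.2,-0.95,0],[0,0,0]],[1,[-0.2,-0.95,0],[0,0,0]],[1,[-0.2,-0.95,0],[0,0,0]],[1,[-0.2,-0.95,0],[0,0,0]],[1,[-0.2,-0.95,0],[0,0,0]]])

```text
t: 6.8
ee_pos: [520.3, 245.6, 347.8]
orientation: [-3.112, 0.433, -0.0]
ft_force: [-0.6, -0.1, 0.2]
width: 87.7
grasp_force: 0.0
```

Call:
apply_moves(targets=[[1,[0,-0.95,0],[0,0,0]],[1,[0,0,0],[0,0,0]],[1,[0,0,0],[0,0,0]]])

```text
t: 7.18
ee_pos: [532.9, 289.1, 347.3]
orientation: [3.111, -0.433, -0.001]
ft_force: [-1.1, -0.6, -0.4]
width: 87.9
grasp_force: 0.0
```

```bash
python3 - <<'E'
from h import *
plan((520,300,340),-15)
c=shot('wrist','w_stock.png')
for l,z in [('vial_red',15),('vial_blue',15),('vial_white',15),('stock',0)]:
    for a in pts(c,l,'wrist',z,.2): print(l,*a)
    for m in ctrl.masks_of(l,'wrist'): print('mask',m['bbox'],round(m['score'],2))
E
```

```text
yaw now -15.84 turn [ 0.  0. -0.] shift [-0.3 -0.1  0.1] p [532.9 289.1 347.3]
vial_red [601.  279.5  15. ] [273. 125.] 0.81
vial_red [691.  272.3  15. ] [259.  58.] 0.8
vial_red [585.1 193.3  15. ] [334. 119.] 0.69
mask [256.1, 112.7, 282.1, 138.5] 0.74
mask [327.2, 115.1, 348.4, 130.4] 0.67
mask [250.0, 39.8, 270.1, 64.6] 0.57
vial_blue [557.1 290.2  15. ] [274. 157.] 0.75
vial_blue [482.2 538.7  15. ] [137. 246.] 0.75
mask [389.8, 17.6, 556.8, 242.2] 0.61
mask [259.4, 148.7, 281.2, 181.6] 0.56
vial_white [458.6 320.3  15. ] [273. 224.] 0.66
vial_white [376.6  14.3  15. ] [475. 220.] 0.49
mask [261.0, 222.7, 283.3, 259.1] 0.94
mask [412.8, 152.3, 488.7, 235.7] 0.33
stock [527.4 298.1   0. ] [274. 176.] 0.6
mask [243.1, 101.1, 296.5, 258.1] 0.95
```

View pics/w_stock.png

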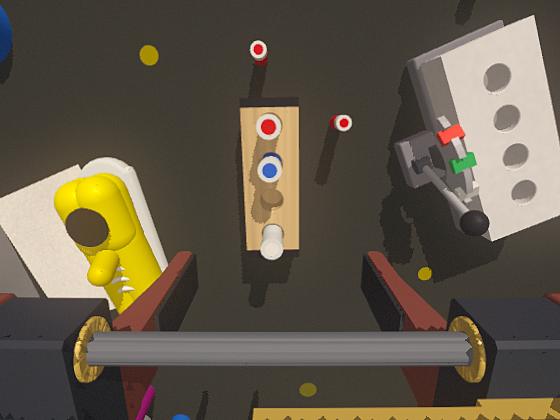

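Stock rack below: red cap at (268,127), blue at (269,170), empty well at (272,200), white at (272,240). Sneaker at left.

```bash
cat >> h.py <<'E'
def dots(c,box,z=115):
    l,t,r,b=box;h=cv2.cvtColor(c['px'][t:b,l:r],cv2.COLOR_BGR2HSV);res={}
    for n,m in [('red',((h[...,0]<8)|(h[...,0]>172))&(h[...,1]>150)&(h[...,2]>90)),('blue',(h[...,0]>100)&(h[...,0]<130)&(h[...,1]>130)&(h[...,2]>90))]:
        k,lab,st,ce=cv2.connectedComponentsWithStats(m.astype(np.uint8))
        for i in range(1,k):
            if st[i,4]>15: uv=ce[i]+[l,t];print(n,np.round(uv,1),st[i],atz(c,uv,z))
E
python3 - <<'E'
from h import *
c=shot('wrist')
dots(c,(245,105,295,255))
P=wells(c,[(272,198)],60,16)
a=c['px'][95:265,230:310];cv2.imwrite('pics/stock_crop.png',cv2.resize(a,None,fx=3.5,fy=3.5,interpolation=cv2.INTER_CUBIC))
E
```

```text
red [268.4 126.9] [ 17  15  14  15 172] [602.4 282.9 115. ]
blue [272.4 155.9] [18 49 18  7 38] [569.6 287.6 115. ]
blue [269.6 170.6] [ 18  59  14  14 154] [553.9 295.7 115. ]
ell [270.1 197.5] [27.1 31.3] [510.2 309.3]
```

View pics/stock_crop.png

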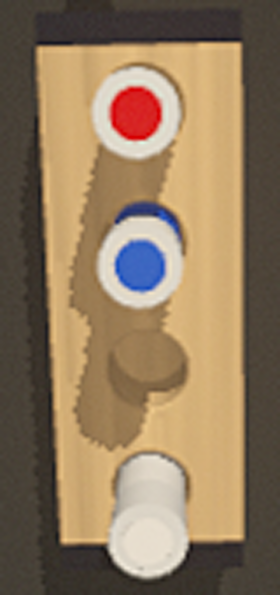

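```bash
python3 - <<'E'
from h import *
c=shot('wrist')
print(atz(c,(272,250.1),115),atz(c,(272.3,199.6),60))
plan((602.4,282.9,78),-14.8)
E
```

```text
[455.6 321.6 115. ] [506.5 307.4  60. ]
yaw now -15.88 turn [-0. -0. -0.] shift [ 1.4 -0.2  5.4] p [533.3 289.4 347.8]
```

```bash
sed -i "s/np.round(rv,4),'shift',np.round(G.T@(np.array(goal)-p)\/50,3)/np.round(rv,4).tolist(),'shift',np.round(G.T@(np.array(goal)-p)\/50,3).tolist()/" h.py; python3 - <<'E'
from h import *
plan((602.4,282.9,78),-14.8)
E
```

```text
yaw now -15.88 turn [-0.0001, -0.0001, -0.012] shift [1.37, -0.227, 5.396] p [533.3 289.4 347.8]
```

Call:
apply_moves(targets=[[0.3,[0,0,0],[0,0,-0.012]],[0.3,[0.7,-0.11,0.3],[0,0,0]],[0.3,[0.67,-0.12,0.5],[0,0,0]],[0.3,[0,0,0.8],[0,0,0]],[0.3,[0,0,0.8],[0,0,0]],[0.3,[0,0,0.4],[0,0,0]],[0.3,[0,0,0],[0,0,0]],[0.3,[0,0,0],[0,0,0]]])

```text
t: 8.72
ee_pos: [603.4, 283.8, 209.4]
orientation: [-3.114, 0.404, -0.003]
ft_force: [-0.3, -0.0, 0.4]
width: 57.2
grasp_force: 0.0
```

```bash
python3 - <<'E'
from h import *
plan((602.4,282.9,78),-14.8)
c=shot('wrist')
dots(c,(200,150,360,400))
E
```

```text
yaw now -14.77 turn [-0.001, -0.0013, 0.0004] shift [-0.015, 0.022, 2.628] p [603.4 283.8 209.4]
red [358.6 190. ] [158  35   2  11  18] [610.8 218.2 115. ]
red [280.9 193.3] [ 67  38  29  15 214] [623.8 277.9 115. ]
red [281.3 220.3] [ 71  60  21  21 345] [602.2 283.3 115. ]
blue [290.5 246.6] [86 89 10 17 76] [578.4 281.7 115. ]
blue [281.2 277. ] [ 72 118  20  19 296] [553.5 296.2 115. ]
```

Call:
apply_moves(targets=[[0.3,[-0.02,0.02,0.8],[0,0,0]],[0.3,[0,0,0.8],[0,0,0]],[0.3,[0,0,0.7],[0,0,0]],[0.3,[0,0,0.32],[0,0,0]],[0.3,[0,0,0],[0,0,0]],[-1,[0,0,0],[0,0,0]],[-1,[0,0,0],[0,0,0]],[-1,[0,0,0],[0,0,0]]])

```text
t: 9.78
ee_pos: [601.7, 282.8, 77.7]
orientation: [-3.115, 0.404, -0.002]
ft_force: [0.2, 0.4, 0.5]
width: 30.8
grasp_force: 0.0
```

Call:
apply_moves(targets=[[-1,[0,0,0],[0,0,0]],[-1,[0,0,0],[0,0,0]]])

```text
t: 10.02
ee_pos: [601.7, 282.7, 77.5]
orientation: [-3.115, 0.404, -0.002]
ft_force: [-0.8, -0.8, 6.9]
width: 27.8
grasp_force: 30.0
```

```bash
python3 - <<'E'
from h import *
o=ctrl.get_obs();print(o['width'],o['grasp_force'],o['ft_force'])
plan((602.4,282.9,78),-14.8)
c=shot('wrist','grip.png')
dots(c,(200,150,360,400))
p,M=pose();print(proj(c,p+M@np.array([0,0,-37])))
u=np.array([np.cos(np.radians(7.98)),np.sin(np.radians(7.98)),0])
for k in range(4):
  print('mixer well',k,np.array([509.6,-2.7,0])+u*(-75+50*k))
E
```

```text
27.821874937942958 30.000878423452377 [-0.8 -0.8  6.9]
yaw now -14.78 turn [-0.0004, -0.0006, 0.0002] shift [0.014, -0.007, -0.01] p [601.7 282.7  77.5]
red [279.3 244.7] [  53   80   53   37 1017] [630.2 276.2 115. ]
red [279.  308.6] [  59  140   41   38 1240] [602.1 283.8 115. ]
blue [279.4 394.4] [ 62 238  36  12 336] [557.8 295.3 115. ]
[[281.7 308.3]]
mixer well 0 [435.3 -13.1   0. ]
mixer well 1 [484.8  -6.2   0. ]
mixer well 2 [534.4   0.8   0. ]
mixer well 3 [583.9   7.7   0. ]
```

The grip is good: 27.8 mm, 30 N. Lift, then carry to above mixer well 1.

Call:
apply_moves(targets=[[-1,[0,0,-0.5],[0,0,0]],[-1,[0,0,-0.8],[0,0,0]],[-1,[0,0,-0.8],[0,0,0]],[-1,[0,0,-0.8],[0,0,0]],[-1,[0,0,-0.8],[0,0,0]],[-1,[0,0,0],[0,0,-0.084]],[-1,[0,0,0],[0,0,-0.084]],[-1,[0,0,0],[0,0,-0.085]]])

```text
t: 11.08
ee_pos: [600.9, 282.4, 261.4]
orientation: [3.133, 0.226, -0.001]
ft_force: [0.7, 0.4, -1.6]
width: 27.3
grasp_force: 30.0
```

```bash
python3 - <<'E'
from h import *
plan((484.8,-6.2,225),7.98)
o=ctrl.get_obs();print(o['width'],o['grasp_force'],o['ft_force'])
E
```

```text
yaw now 8.24 turn [0.0001, 0.0004, 0.0029] shift [-3.101, 5.394, 0.728] p [600.9 282.4 261.4]
27.257318810491135 29.99696407467127 [ 0.7  0.4 -1.6]
```

Call:
apply_moves(targets=[[-1,[-0.3,0.6,0],[0,0,0.003]],[-1,[-0.45,0.8,0],[0,0,0]],[-1,[-0.45,0.8,0],[0,0,0]],[-1,[-0.45,0.8,0],[0,0,0]],[-1,[-0.45,0.8,0],[0,0,0]],[-1,[-0.5,0.8,0],[0,0,0]],[-1,[-0.5,0.79,0],[0,0,0]],[-1,[0,0,0.7],[0,0,0]]])

```text
t: 12.08
ee_pos: [484.4, -7.7, 228.3]
orientation: [3.134, 0.206, 0.008]
ft_force: [0.3, 0.9, -1.4]
width: 27.6
grasp_force: 30.0
```

Call:
apply_moves(targets=[[-1,[0,0,0],[0,0,0]],[-1,[0,0,0],[0,0,0]]])

```text
t: 12.32
ee_pos: [484.4, -5.1, 227.3]
orientation: [-3.134, -0.212, -0.0]
ft_force: [-0.3, -0.5, -0.0]
width: 27.6
grasp_force: 30.0
```

```bash
python3 - <<'E'
from h import *
c=shot('wrist','over.png')
u=np.array([np.cos(np.radians(7.98)),np.sin(np.radians(7.98)),0])
W=[np.array([509.6,-2.7,90])+u*(-75+50*k) for k in range(4)]
uv=proj(c,W);print(uv)
wells(c,uv[2:],90,30)
dots(c,(200,280,360,340),37.5+pose()[0][2])
plan((484.8,-6.2,107.5),7.98)
E
```

```text
[[281.3 255.4]
 [281.1 205.5]
 [280.9 150.9]
 [280.7  91. ]]
ell [280.9 150.6] [34.3 37.2] [534.7   0.9]
ell [280.2  91.6] [38.6 40.3] [583.4   8.1]
red [279.  308.6] [  59   10   41   38 1247] [484.9  -4.  265.1]
yaw now 7.76 turn [0.0001, -0.0007, -0.0024] shift [-0.002, 0.024, 2.401] p [484.7  -5.  227.6]
```

View pics/over.png

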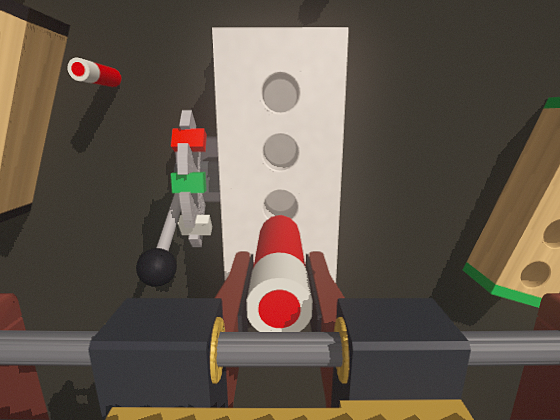

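The view shows the held vial over well 1 and free wells at (281,151) and (280,92). Dot against TCP gives a camera bias of about 1.1 mm in tool y, so I correct for it and descend.

Call:
apply_moves(targets=[[-1,[-0.01,0.044,0.6],[0,0,-0.002]],[-1,[0,0,0.6],[0,0,0]],[-1,[0,0,0.25],[0,0,0]],[-1,[0,0,0],[0,0,0]],[-1,[0,0,0.2],[0,0,0]],[-1,[0,0,0.2],[0,0,0]],[-1,[0,0,0],[0,0,0]]])

```text
t: 13.25
ee_pos: [483.5, -7.7, 133.7]
orientation: [3.134, 0.217, -0.001]
ft_force: [-0.2, 0.3, -0.3]
width: 27.2
grasp_force: 30.0
```

```bash
python3 - <<'E'
from h import *
o=ctrl.get_obs();print(o['width'],o['grasp_force'],o['ft_force'],o['moment'])
plan((484.6,-7.2,107.5),7.98)
E
```

```text
27.17561986991018 29.997716546058655 [-0.2  0.3 -0.3] [0. 0. 0.]
yaw now 7.90 turn [0.0, 0.0004, -0.0008] shift [0.022, -0.007, 0.523] p [483.5  -7.7 133.7]
```

Call:
apply_moves(targets=[[-1,[0.01,0,0.2],[0,0,0]],[-1,[0,0,0.2],[0,0,0]],[-1,[0,0,0.13],[0,0,0]],[-1,[0,0,0],[0,0,0]],[0.3,[0,0,0],[0,0,0]],[0.3,[0,0,0],[0,0,0]],[0.3,[0,0,0],[0,0,0]]])

```text
t: 14.12
ee_pos: [484.5, -7.7, 107.8]
orientation: [3.134, 0.216, 0.001]
ft_force: [0.4, 0.3, -0.7]
width: 53.6
grasp_force: 0.0
```

```bash
python3 - <<'E'
from h import *
o=ctrl.get_obs();print(o['width'],o['grasp_force'],o['ft_force'],o['t'])
c=shot('wrist'); dots(c,(200,200,360,400),145)
plan((484.6,-7.2,245),-14.8)
E
```

```text
53.58970181666027 0.0 [ 0.4  0.3 -0.7] 14.125
red [278.5 247. ] [ 54  34  50  33 886] [512.7  -2.5 145. ]
red [278.  309.9] [  58   91   41   38 1245] [484.   -6.3 145. ]
yaw now 7.90 turn [0.0, -0.0004, 0.2522] shift [0.0, -0.009, -2.744] p [484.5  -7.6 107.8]
```

Call:
apply_moves(targets=[[0.3,[0,0,-0.5],[0,0,0]],[0.3,[0,0,-0.7],[0,0,0]],[0.3,[0,0,-0.8],[0,0,0.084]],[0.3,[0,0,-0.74],[0,0,0.084]],[0.3,[0,0,0],[0,0,0.084]],[0.3,[-0.03,-0.78,0],[0,0,0]],[0.3,[-0.03,-0.9,0],[0,0,0]],[0.3,[-0.03,-0.9,0],[0,0,0]]])

```text
t: 15.18
ee_pos: [513.1, 119.4, 244.9]
orientation: [-3.115, 0.405, -0.001]
ft_force: [0.3, -0.1, -0.8]
width: 57.1
grasp_force: 0.0
```

Call:
apply_moves(targets=[[0.3,[-0.03,-0.9,0],[0,0,0]],[0.3,[-0.03,-0.9,0],[0,0,0]],[0.3,[-0.03,-0.9,0],[0,0,0]],[0.3,[0,-0.9,0.4],[0,0,0]],[0.3,[0,0,0.4],[0,0,0]],[0.3,[0,0,0],[0,0,0]],[0.3,[0,0,0],[0,0,0]]])

```text
t: 16.05
ee_pos: [554.6, 293.2, 205.3]
orientation: [-3.115, 0.405, -0.001]
ft_force: [0.1, 0.1, 1.0]
width: 57.1
grasp_force: 0.0
```

```bash
python3 - <<'E'
from h import *
c=shot('wrist'); dots(c,(200,150,360,400),115)
plan((553.9,295,77.5),-14.8)
E
```

```text
blue [277.8 194.9] [ 64  40  28  13 167] [575.2 289.7 115. ]
blue [277.1 222.3] [ 67  62  21  21 350] [553.8 296.1 115. ]
yaw now -14.82 turn [-0.0005, -0.0007, -0.0002] shift [-0.028, -0.03, 2.564] p [554.9 293.2 205.7]
```

Call:
apply_moves(targets=[[0.3,[-0.03,-0.03,0.8],[0,0,0]],[0.3,[0,0,0.8],[0,0,0]],[0.3,[0,0,0.65],[0,0,0]],[0.3,[0,0,0.3],[0,0,0]],[-1,[0,0,0],[0,0,0]],[-1,[0,0,0],[0,0,0]],[-1,[0,0,0],[0,0,0]],[-1,[0,0,0],[0,0,0]]])

```text
t: 17.1
ee_pos: [554.1, 295.8, 78.5]
orientation: [-3.114, 0.404, -0.003]
ft_force: [-0.6, -0.5, 4.8]
width: 27.5
grasp_force: 30.0
```

Call:
apply_moves(targets=[[-1,[0,0,0],[0,0,0]],[-1,[0,0,-0.5],[0,0,0]],[-1,[0,0,-0.8],[0,0,0]],[-1,[0,0,-0.8],[0,0,0]],[-1,[0,0,-0.8],[0,0,-0.084]],[-1,[0,0,-0.8],[0,0,-0.084]],[-1,[0,0,0],[0,0,-0.085]],[-1,[0,0,0],[0,0,0]]])

```text
t: 18.1
ee_pos: [553.1, 295.3, 262.6]
orientation: [-3.134, -0.217, -0.001]
ft_force: [-0.7, 0.2, -1.3]
width: 27.4
grasp_force: 30.0
```

```bash
python3 - <<'E'
from h import *
o=ctrl.get_obs();print(o['width'],o['grasp_force'],o['ft_force'],o['t'])
plan((534.2,-0.3,225),7.98)
c=shot('wrist'); dots(c,(200,280,360,340),37.5+pose()[0][2])
E
```

```text
27.40335105275008 29.97122649103403 [-0.7  0.2 -1.3] 18.1
yaw now 7.92 turn [-0.0001, -0.0002, -0.0006] shift [-1.195, 5.802, 0.751] p [553.1 295.3 262.6]
blue [278.8 308.9] [  59   11   41   37 1220] [552.9 296.4 299.4]
```

Call:
apply_moves(targets=[[-1,[-0.15,0.6,0],[0,0,0]],[-1,[-0.15,0.85,0],[0,0,0]],[-1,[-0.15,0.9,0],[0,0,0]],[-1,[-0.15,0.9,0],[0,0,0]],[-1,[-0.15,0.9,0],[0,0,0]],[-1,[-0.15,0.9,0],[0,0,0]],[-1,[-0.3,0.75,0.2],[0,0,0]],[-1,[0,0,0.5],[0,0,0]]])

```text
t: 19.15
ee_pos: [533.9, -2.6, 227.0]
orientation: [3.134, 0.209, 0.001]
ft_force: [0.3, 0.0, -1.7]
width: 27.2
grasp_force: 30.0
```

Call:
apply_moves(targets=[[-1,[0,0,0.6],[0,0,0]],[-1,[0,0,0.5],[0,0,0]],[-1,[0,0,0],[0,0,0]],[-1,[0,0,0],[0,0,0]],[-1,[0,0,0],[0,0,0]]])

```text
t: 19.77
ee_pos: [534.9, -0.1, 173.2]
orientation: [3.134, 0.218, 0.003]
ft_force: [-0.4, -0.6, -0.5]
width: 27.4
grasp_force: 30.0
```

```bash
python3 - <<'E'
from h import *
plan((534.3,-0.3,108.5),7.98)
E
```

```text
yaw now 7.96 turn [0.0002, -0.0011, -0.0002] shift [-0.012, 0.002, 1.295] p [534.9  -0.1 173.2]
```

Call:
apply_moves(targets=[[-1,[-0.01,0,0.3],[0,0,0]],[-1,[0,0,0.25],[0,0,0]],[-1,[0,0,0.25],[0,0,0]],[-1,[0,0,0.25],[0,0,0]],[-1,[0,0,0.24],[0,0,0]],[-1,[0,0,0],[0,0,0]],[-1,[0,0,0],[0,0,0]]])

```text
t: 20.65
ee_pos: [533.6, -0.2, 107.2]
orientation: [-3.134, -0.219, 0.001]
ft_force: [-0.2, -0.2, -1.1]
width: 27.7
grasp_force: 30.0
```

```bash
python3 - <<'E'
from h import *
o=ctrl.get_obs();print(o['ee_pos'],o['ft_force'])
E
```

```text
[533.6  -0.2 107.2] [-0.2 -0.2 -1.1]
```

Call:
apply_moves(targets=[[0.3,[0,0,0],[0,0,0]],[0.3,[0,0,0],[0,0,0]],[0.3,[0,0,0],[0,0,0]],[0.3,[0,0,-0.5],[0,0,0]],[0.3,[0,0,-0.75],[0,0,0]],[0.3,[0,0,-0.8],[0,0,0.084]],[0.3,[0,0,-0.8],[0,0,0.084]],[0.3,[0,0,0],[0,0,0.084]]])

```text
t: 21.65
ee_pos: [535.7, -0.3, 253.8]
orientation: [-3.114, 0.408, -0.011]
ft_force: [0.7, -0.3, -1.2]
width: 57.2
grasp_force: 0.0
```

Call:
apply_moves(targets=[[0.3,[-0.42,-0.79,0],[0,0,0]],[0.3,[-0.45,-0.85,0],[0,0,0]],[0.3,[-0.45,-0.85,0],[0,0,0]],[0.3,[-0.45,-0.85,0],[0,0,0]],[0.3,[-0.45,-0.85,0],[0,0,0]],[0.3,[-0.45,-0.85,0],[0,0,0]],[0.3,[-0.45,-0.75,0.3],[0,0,0]],[0.3,[0,0,0.5],[0,0,0]]])

```text
t: 22.65
ee_pos: [455.9, 322.4, 210.6]
orientation: [-3.114, 0.396, -0.003]
ft_force: [-0.5, -0.4, -0.5]
width: 57.1
grasp_force: 0.0
```

Call:
apply_moves(targets=[[0.3,[0,0,0],[0,0,0]],[0.3,[0,0,0],[0,0,0]]])

```text
t: 22.9
ee_pos: [456.6, 319.2, 210.8]
orientation: [-3.115, 0.403, -0.001]
ft_force: [-0.1, -0.9, -0.1]
width: 57.2
grasp_force: 0.0
```

```bash
python3 - <<'E'
from h import *
plan((456.7,319.6,77.5),-14.8)
c=shot('wrist')
uv=proj(c,[[456.7,320.7,115]])[0];print(uv)
u,v=uv.astype(int);a=c['px'][v-60:v+60,u-80:u+80];cv2.imwrite('pics/white.png',cv2.resize(a,None,fx=4,fy=4,interpolation=cv2.INTER_CUBIC))
E
```

```text
yaw now -14.73 turn [-0.0003, -0.0002, 0.0008] shift [-0.0, -0.009, 2.667] p [456.6 319.2 210.8]
[278.4 218.8]
```

View pics/white.png

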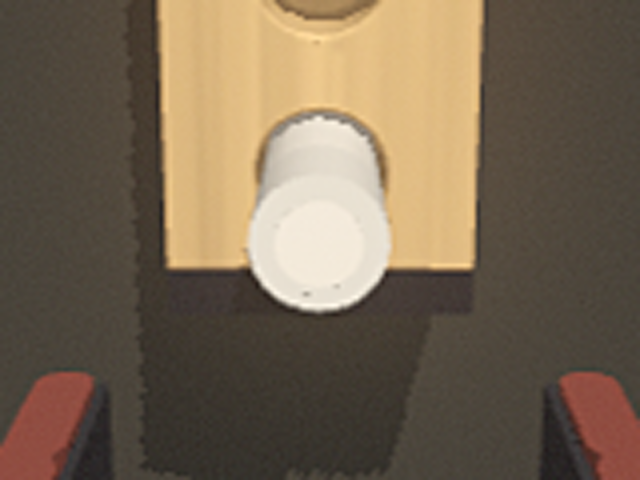

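White dot at crop (318,244), i.e. pixel (277.6,219), which matches the prediction. Grasp.

Call:
apply_moves(targets=[[0.3,[0,0,0.8],[0,0,0]],[0.3,[0,0,0.8],[0,0,0]],[0.3,[0,0,0.7],[0,0,0]],[0.3,[0,0,0.36],[0,0,0]],[-1,[0,0,0],[0,0,0]],[-1,[0,0,0],[0,0,0]],[-1,[0,0,0],[0,0,0]],[-1,[0,0,0],[0,0,0]]])

```text
t: 23.95
ee_pos: [457.0, 319.8, 78.4]
orientation: [-3.114, 0.401, -0.003]
ft_force: [0.1, -0.3, 4.6]
width: 27.6
grasp_force: 30.0
```

Call:
apply_moves(targets=[[-1,[0,0,0],[0,0,0]],[-1,[0,0,-0.5],[0,0,0]],[-1,[0,0,-0.8],[0,0,0]],[-1,[0,0,-0.8],[0,0,0]],[-1,[0,0,-0.8],[0,0,-0.084]],[-1,[0,0,-0.8],[0,0,-0.084]],[-1,[0,0,0],[0,0,-0.085]],[-1,[0,0,0],[0,0,0]]])

```text
t: 24.95
ee_pos: [456.1, 319.3, 262.7]
orientation: [-3.134, -0.22, -0.001]
ft_force: [-1.3, 0.0, -1.4]
width: 27.7
grasp_force: 30.0
```

```bash
python3 - <<'E'
from h import *
o=ctrl.get_obs();print(o['width'],o['grasp_force'],o['ft_force'],o['t'])
plan((583.7,6.7,225),7.98)
c=shot('wrist'); p,M=pose();t=p[2]+37.5
uv=proj(c,[p+M@np.array([0,0,-37.5])])[0];print(uv)
g=cv2.cvtColor(c['px'],cv2.COLOR_BGR2GRAY)[270:340,240:320]
cv2.imwrite('pics/held.png',cv2.resize(c['px'][250:350,230:330],None,fx=5,fy=5))
E
```

```text
27.686895397005888 29.985736906528473 [-1.3  0.  -1.4] 24.95
yaw now 8.02 turn [-0.0002, -0.0004, 0.0004] shift [1.66, 6.546, 0.754] p [456.1 319.3 262.7]
[281.6 309.3]
```

Call:
apply_moves(targets=[[-1,[0.2,0.6,0],[0,0,0]],[-1,[0.2,0.85,0],[0,0,0]],[-1,[0.2,0.85,0],[0,0,0]],[-1,[0.2,0.85,0],[0,0,0]],[-1,[0.2,0.85,0],[0,0,0]],[-1,[0.22,0.85,0],[0,0,0]],[-1,[0.22,0.85,0],[0,0,0]],[-1,[0.22,0.85,0],[0,0,0]]])

```text
t: 26.0
ee_pos: [584.3, 5.4, 261.2]
orientation: [-3.134, -0.217, 0.003]
ft_force: [0.7, -0.2, -0.7]
width: 28.0
grasp_force: 30.0
```

Call:
apply_moves(targets=[[-1,[0,0,0.6],[0,0,0]],[-1,[0,0,0.7],[0,0,0]],[-1,[0,0,0.5],[0,0,0]],[-1,[0,0,0],[0,0,0]],[-1,[0,0,0],[0,0,0]],[-1,[0,0,0],[0,0,0]]])

```text
t: 26.75
ee_pos: [585.2, 6.8, 173.4]
orientation: [3.134, 0.221, 0.003]
ft_force: [-0.4, -0.3, -1.3]
width: 27.4
grasp_force: 30.0
```

```bash
python3 - <<'E'
from h import *
plan((583.9,6.7,108.4),7.98)
E
```

```text
yaw now 8.05 turn [0.0002, -0.0012, 0.0008] shift [-0.026, -0.001, 1.3] p [585.2   6.8 173.4]
```

Call:
apply_moves(targets=[[-1,[-0.02,0,0.3],[0,0,0]],[-1,[0,0,0.25],[0,0,0]],[-1,[0,0,0.25],[0,0,0]],[-1,[0,0,0.25],[0,0,0]],[-1,[0,0,0.24],[0,0,0]],[-1,[0,0,0],[0,0,0]],[-1,[0,0,0],[0,0,0]]])

```text
t: 27.62
ee_pos: [583.3, 6.6, 107.3]
orientation: [-3.134, -0.221, 0.001]
ft_force: [-0.2, 0.3, 0.0]
width: 27.5
grasp_force: 30.0
```

```bash
python3 - <<'E'
from h import *
o=ctrl.get_obs();print(o['ee_pos'],o['ft_force'])
E
```

```text
[583.3   6.6 107.3] [-0.2  0.3  0. ]
```

Call:
apply_moves(targets=[[0.3,[0,0,0],[0,0,0]],[0.3,[0,0,0],[0,0,0]],[0.3,[0,0,0],[0,0,0]],[0.3,[0,0,-0.5],[0,0,0]],[0.3,[0,0,-0.75],[0,0,0]],[0.3,[0,0,-0.9],[0,0,0]],[0.3,[0,0,-0.9],[0,0,0]],[-1,[-0.8,0,-0.3],[0,0,0]]])

```text
t: 28.62
ee_pos: [546.5, 1.0, 278.5]
orientation: [3.133, 0.222, 0.01]
ft_force: [-1.0, 0.3, 0.7]
width: 50.3
grasp_force: 0.0
```

Call:
apply_moves(targets=[[-1,[-0.7,-0.6,0],[0,0,0]],[-1,[-0.5,-0.6,0],[0,0,0]],[-1,[0,0,0],[0,0,0]],[-1,[0,0,0],[0,0,0]]])

```text
t: 29.12
ee_pos: [476.7, 51.9, 275.6]
orientation: [3.134, 0.222, 0.002]
ft_force: [0.3, 0.9, 0.3]
width: 10.8
grasp_force: 0.0
```

```bash
cat > lev.py <<'E'
from h import *
from scipy.optimize import least_squares
yw=np.radians(7.98);U=np.array([np.cos(yw),np.sin(yw),0]);N=np.array([-np.sin(yw),np.cos(yw),0])
piv=np.array([509.6,-2.7,45])+97*N   # camera frame (bias ~1.1 in y not removed)
def knob(a): return piv+120*(np.sin(a)*U+np.array([0,0,np.cos(a)]))
def ang(c,uv):
    f=lambda a:(proj(c,knob(a[0]))[0]-uv)
    s=least_squares(f,[-.4]);return s.x[0],np.linalg.norm(s.fun)
def allang(cams=('wrist','side','scene'),save=None):
    for cam in cams:
        c=shot(cam,save and save+cam+'.png')
        for l in ['lever_knob','notch_off','notch_mix','notch_red']:
            for d in ctrl.pinpoint(l,cam):
                a,e=ang(c,np.array(d['xy']))
                if d['score']>.4 and e<20: print(cam,l,np.round(d['xy']),round(d['score'],2),'angle %.3f err %.1f'%(a,e),np.round(knob(a),1))
E
python3 - <<'E'
from lev import *
o=ctrl.get_obs();print(o['t'],o['ee_pos'])
allang(save='lev_')
a=cv2.imread('pics/lev_wrist.png');s=cv2.imread('pics/lev_side.png')[190:290,220:370]
cv2.imwrite('pics/both.png',np.hstack([a[:, 60:460],np.vstack([cv2.resize(s,(400,267),interpolation=cv2.INTER_CUBIC),np.zeros((153,400,3),np.uint8)])]))
E
```

```text
29.125 [476.7  51.9 275.6]
wrist lever_knob [237. 246.] 0.94 angle -0.529 err 1.4 [436.2  85.  148.6]
wrist notch_off [236. 249.] 0.93 angle -0.563 err 3.3 [432.7  84.5 146.5]
wrist notch_mix [233. 177.] 0.63 angle 0.057 err 1.0 [502.9  94.3 164.8]
side lever_knob [315. 233.] 0.52 angle -0.508 err 0.2 [438.3  85.3 149.8]
side notch_off [317. 231.] 0.92 angle -0.509 err 2.2 [438.2  85.2 149.8]
side notch_mix [293. 220.] 0.57 angle 0.018 err 2.4 [498.3  93.7 165. ]
side notch_red [271. 223.] 0.65 angle 0.535 err 0.5 [556.7 101.8 148.3]
side notch_red [284. 231.] 0.64 angle 0.221 err 9.3 [522.2  97.  162.1]
scene lever_knob [323. 184.] 0.55 angle 0.094 err 1.9 [507.3  94.9 164.5]
scene notch_off [334. 178.] 0.61 angle -0.641 err 1.6 [425.   83.4 141.2]
scene notch_mix [325. 183.] 0.79 angle 0.035 err 1.1 [500.3  93.9 164.9]
scene notch_mix [333. 178.] 0.45 angle -0.593 err 2.0 [429.8  84.1 144.5]
scene notch_red [319. 199.] 0.86 angle 0.581 err 0.7 [561.3 102.5 145.3]
```

View pics/both.png

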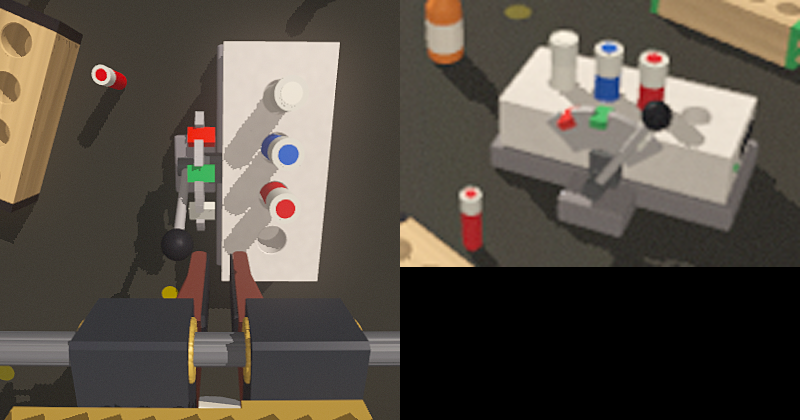

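All three vials are seated (white (290,93), blue (287,154), red (285,208) in the left view) and the lever is in the white notch at (177,244). Joint value ≈ lean + 0.55. I push the knob with shut fingers from its −x side.

```bash
python3 - <<'E'
from lev import *
plan(piv-[0,1.1,0]-115*U+[0,0,98],7.98)
E
```

```text
yaw now 8.08 turn [-0.0, 0.0, 0.0011] shift [-1.789, -0.742, 2.643] p [476.   52.  275.1]
```

Call:
apply_moves(targets=[[-1,[-0.6,-0.25,0],[0,0,0.001]],[-1,[-0.6,-0.25,0],[0,0,0]],[-1,[-0.59,-0.24,0],[0,0,0]],[-1,[0,0,0],[0,0,0]],[-1,[0,0,0.8],[0,0,0]],[-1,[0,0,0.8],[0,0,0]],[-1,[0,0,0.7],[0,0,0]],[-1,[0,0,0.34],[0,0,0]]])

```text
t: 30.88
ee_pos: [382.7, 75.9, 141.5]
orientation: [3.134, 0.219, -0.002]
ft_force: [-0.2, 0.2, 0.5]
width: 0.6
grasp_force: 0.0
```

Call:
apply_moves(targets=[[-1,[0,0,0],[0,0,0]],[-1,[0,0,0],[0,0,0]]])

```text
t: 31.12
ee_pos: [383.4, 76.2, 143.7]
orientation: [-3.134, -0.219, -0.002]
ft_force: [-0.4, -0.4, -0.2]
width: 0.4
grasp_force: 0.0
```

```bash
python3 - <<'E'
from lev import *
print(ctrl.get_obs()['ft_force'])
plan(piv-[0,1.1,0]-20*U+[0,0,98],7.98)
E
```

```text
[-0.4 -0.4 -0.2]
yaw now 7.98 turn [-0.0, -0.0008, -0.0] shift [1.877, -0.006, 0.015] p [383.4  76.2 143.7]
```

Push in steps, slowly, stopping a little short to check.

Call:
apply_moves(targets=[[-1,[0.25,0,0],[0,0,0]],[-1,[0.25,0,0],[0,0,0]],[-1,[0.25,0,0],[0,0,0]],[-1,[0.25,0,0],[0,0,0]],[-1,[0.25,0,0],[0,0,0]],[-1,[0.2,0,0],[0,0,0]],[-1,[0.15,0,0],[0,0,0]],[-1,[0,0,0],[0,0,0]]])

```text
t: 32.12
ee_pos: [462.3, 87.4, 143.2]
orientation: [-3.134, -0.219, -0.002]
ft_force: [-0.1, 0.7, 0.4]
width: 0.6
grasp_force: 0.0
```

```bash
python3 - <<'E'
from lev import *
print(ctrl.get_obs()['ft_force'])
plan(piv-[0,1.1,0]-20*U+[0,0,98],7.98)
allang()
E
```

```text
[-0.1  0.7  0.4]
yaw now 7.99 turn [0.0, -0.0007, 0.0001] shift [0.284, -0.003, 0.003] p [462.3  87.4 143.2]
wrist lever_knob [274. 238.] 0.68 angle -0.066 err 4.1 [488.4  92.3 164.7]
wrist notch_mix [277. 214.] 0.85 angle 0.030 err 1.1 [499.7  93.9 164.9]
side lever_knob [297. 222.] 0.6 angle -0.069 err 1.4 [487.9  92.2 164.7]
side lever_knob [282. 217.] 0.45 angle 0.266 err 4.4 [527.4  97.7 160.8]
side notch_off [315. 233.] 0.59 angle -0.492 err 0.2 [440.   85.5 150.8]
side notch_off [283. 230.] 0.49 angle 0.230 err 9.1 [523.2  97.2 161.8]
side notch_mix [293. 220.] 0.67 angle 0.026 err 2.2 [499.2  93.8 165. ]
side notch_red [273. 225.] 0.72 angle 0.511 err 2.4 [554.3 101.5 149.6]
scene lever_knob [328. 182.] 0.59 angle -0.077 err 0.8 [487.   92.1 164.6]
scene notch_off [331. 179.] 0.83 angle -0.459 err 0.5 [443.5  86.  152.6]
scene notch_mix [324. 185.] 0.78 angle 0.120 err 0.7 [510.3  95.3 164.1]
scene notch_red [317. 198.] 0.87 angle 0.550 err 1.4 [558.3 102.1 147.3]
```

Call:
apply_moves(targets=[[-1,[0.14,0,0],[0,0,0]],[-1,[0.14,0,0],[0,0,0]],[-1,[0,0,0],[0,0,0]],[-1,[0,0,0],[0,0,0]]])

```text
t: 33.38
ee_pos: [475.5, 89.2, 143.1]
orientation: [-3.134, -0.219, -0.0]
ft_force: [-0.2, 0.1, 0.2]
width: 0.5
grasp_force: 0.0
```

```bash
python3 - <<'E'
from lev import *
o=ctrl.get_obs();print(o['t'],o['ft_force'])
plan(piv-[0,1.1,0]-20*U+[0,0,98],7.98)
allang()
E
```

```text
33.375 [-0.2  0.1  0.2]
yaw now 7.98 turn [0.0, -0.0001, 0.0001] shift [0.018, -0.004, 0.002] p [475.5  89.2 143.1]
wrist lever_knob [278. 237.] 0.6 angle 0.052 err 0.9 [502.4  94.2 164.8]
wrist notch_mix [276. 239.] 0.58 angle 0.045 err 2.5 [501.5  94.1 164.9]
side lever_knob [289. 220.] 0.69 angle 0.111 err 1.7 [509.3  95.2 164.3]
side notch_off [318. 233.] 0.71 angle -0.552 err 1.4 [433.8  84.6 147.2]
side notch_mix [292. 223.] 0.88 angle 0.035 err 0.2 [500.2  93.9 164.9]
side notch_red [271. 223.] 0.71 angle 0.542 err 0.4 [557.5 102.  147.8]
scene lever_knob [325. 185.] 0.56 angle 0.078 err 0.1 [505.4  94.7 164.6]
scene notch_off [331. 175.] 0.56 angle -0.466 err 3.7 [442.8  85.9 152.2]
scene notch_mix [323. 188.] 0.8 angle 0.212 err 0.2 [521.1  96.9 162.3]
scene notch_red [316. 198.] 0.91 angle 0.583 err 2.2 [561.6 102.5 145.2]
```

The lever is at about 0.6 (green). I hold it there, then go round to the +x side.

Call:
apply_moves(targets=[[-1,[0,0,0],[0,0,0]],[-1,[0,0,0],[0,0,0]],[-1,[0,0,0],[0,0,0]],[-1,[0,0,0],[0,0,0]],[-1,[0,0,0],[0,0,0]],[-1,[0,0,0],[0,0,0]],[-1,[0,0,0],[0,0,0]],[-1,[0,0,0],[0,0,0]]])

```text
t: 35.12
ee_pos: [475.3, 89.2, 143.2]
orientation: [3.134, 0.219, -0.0]
ft_force: [-0.4, 1.0, -0.6]
width: 0.0
grasp_force: 0.0
```

Call:
apply_moves(targets=[[-1,[0,0,0],[0,0,0]],[-1,[0,0,0],[0,0,0]],[-1,[0,0,0],[0,0,0]],[-1,[0,0,0],[0,0,0]],[-1,[0,0,0],[0,0,0]],[-1,[0,0,0],[0,0,0]],[-1,[0,0,0],[0,0,0]],[-1,[0,0,0],[0,0,0]]])

```text
t: 36.12
ee_pos: [475.3, 89.2, 143.2]
orientation: [-3.134, -0.219, 0.0]
ft_force: [0.5, -0.1, -0.2]
width: 0.7
grasp_force: 0.0
```

Call:
apply_moves(targets=[[-1,[0,0,0],[0,0,0]],[-1,[0,0,0],[0,0,0]],[-1,[-0.2,0,0],[0,0,0]],[-1,[-0.2,0,0],[0,0,0]],[-1,[0,0,-0.4],[0,0,0]],[-1,[0,0,-0.6],[0,0,0]],[-1,[0,0,-0.4],[0,0,0]],[-1,[0,0,0],[0,0,0]]])

```text
t: 37.12
ee_pos: [455.8, 86.5, 214.3]
orientation: [-3.134, -0.219, -0.005]
ft_force: [-0.2, 0.7, -1.0]
width: 0.4
grasp_force: 0.0
```

Call:
apply_moves(targets=[[-1,[0.5,0,0],[0,0,0]],[-1,[0.6,0,0],[0,0,0]],[-1,[0.6,0,0],[0,0,0]],[-1,[0.5,0,0],[0,0,0]],[-1,[0,0,0],[0,0,0]],[-1,[0,0,0],[0,0,0]]])

```text
t: 37.88
ee_pos: [562.8, 101.5, 212.0]
orientation: [3.134, 0.219, -0.004]
ft_force: [1.2, -0.7, -0.1]
width: 0.3
grasp_force: 0.0
```

```bash
python3 - <<'E'
from lev import *
o=ctrl.get_obs();print(o['t'],o['ft_force'])
plan(piv-[0,1.1,0]+60*U+[0,0,98],7.98)
allang()
E
```

```text
37.875 [ 1.2 -0.7 -0.1]
yaw now 7.99 turn [0.0, 0.0017, 0.0001] shift [-0.145, -0.003, 1.38] p [562.8 101.5 212. ]
wrist lever_knob [277. 318.] 0.42 angle 0.053 err 1.4 [502.4  94.2 164.8]
wrist notch_mix [279. 321.] 0.57 angle 0.037 err 0.7 [500.6  94.  164.9]
wrist notch_red [274. 236.] 0.61 angle 0.558 err 4.8 [559.  102.2 146.8]
side lever_knob [288. 220.] 0.63 angle 0.143 err 1.6 [513.1  95.7 163.8]
side notch_off [317. 234.] 0.88 angle -0.543 err 0.4 [434.8  84.8 147.8]
side notch_mix [291. 221.] 0.65 angle 0.063 err 1.6 [503.6  94.4 164.8]
side notch_red [270. 226.] 0.68 angle 0.576 err 2.5 [560.9 102.4 145.6]
side notch_red [317. 228.] 0.49 angle -0.472 err 5.1 [442.1  85.8 151.9]
scene lever_knob [325. 184.] 0.53 angle 0.061 err 0.2 [503.3  94.4 164.8]
scene notch_off [334. 175.] 0.87 angle -0.557 err 4.3 [433.3  84.6 146.9]
scene notch_mix [326. 185.] 0.74 angle 0.075 err 1.1 [505.1  94.6 164.7]
scene notch_red [321. 197.] 0.96 angle 0.505 err 2.1 [553.6 101.4 150. ]
```

Call:
apply_moves(targets=[[-1,[0,0,0.5],[0,0,0]],[-1,[0,0,0.5],[0,0,0]],[-1,[0,0,0.36],[0,0,0]],[-1,[0,0,0],[0,0,0]],[-1,[-0.3,0,0],[0,0,0]],[-1,[-0.3,0,0],[0,0,0]],[-1,[-0.3,0,0],[0,0,0]],[-1,[-0.3,0,0],[0,0,0]]])

```text
t: 39.62
ee_pos: [504.5, 93.3, 145.9]
orientation: [-3.134, -0.219, -0.003]
ft_force: [1.4, 0.8, 1.4]
width: 0.6
grasp_force: 0.7
```

Call:
apply_moves(targets=[[-1,[-0.3,0,0],[0,0,0]],[-1,[-0.25,0,0],[0,0,0]],[-1,[-0.15,0,0],[0,0,0]],[-1,[0,0,0],[0,0,0]],[-1,[0,0,0],[0,0,0]]])

```text
t: 40.25
ee_pos: [470.5, 88.5, 145.2]
orientation: [-3.134, -0.219, 0.0]
ft_force: [0.3, 0.5, -0.1]
width: 0.6
grasp_force: 0.0
```

```bash
python3 - <<'E'
from lev import *
o=ctrl.get_obs();print(o['t'],o['ft_force'])
plan(piv-[0,1.1,0]-34.6*U+[0,0,98],7.98)
allang(('wrist','side'))
E
```

```text
40.25 [ 0.3  0.5 -0.1]
yaw now 7.99 turn [-0.0, 0.0, 0.0001] shift [-0.175, -0.003, 0.044] p [470.5  88.5 145.2]
wrist lever_knob [276. 325.] 0.86 angle -0.476 err 2.2 [441.6  85.7 151.6]
wrist notch_off [276. 333.] 0.93 angle -0.558 err 2.3 [433.2  84.5 146.8]
wrist notch_mix [278. 226.] 0.58 angle 0.050 err 0.7 [502.   94.2 164.9]
side lever_knob [285. 219.] 0.61 angle 0.194 err 2.8 [519.   96.6 162.7]
side lever_knob [315. 228.] 0.6 angle -0.447 err 3.5 [444.8  86.2 153.2]
side lever_knob [311. 231.] 0.54 angle -0.409 err 0.3 [448.9  86.7 155.1]
side notch_off [317. 233.] 0.82 angle -0.530 err 0.8 [436.   84.9 148.5]
side notch_mix [294. 218.] 0.57 angle 0.025 err 5.1 [499.   93.8 165. ]
side notch_mix [299. 224.] 0.42 angle -0.112 err 0.0 [482.9  91.5 164.2]
side notch_red [271. 224.] 0.61 angle 0.541 err 1.4 [557.3 101.9 147.9]
```

Call:
apply_moves(targets=[[-1,[-0.07,0,0.08],[0,0,0]],[-1,[-0.07,0,0],[0,0,0]],[-1,[0,0,0],[0,0,0]],[-1,[0,0,0],[0,0,0]]])

```text
t: 41.25
ee_pos: [463.2, 87.5, 141.2]
orientation: [3.134, 0.219, -0.0]
ft_force: [-0.4, -0.1, -0.4]
width: 0.6
grasp_force: 0.0
```

```bash
python3 - <<'E'
from lev import *
o=ctrl.get_obs();print(o['t'],o['ft_force'],o['ee_pos'])
allang(('wrist','side'))
E
```

```text
41.25 [-0.4 -0.1 -0.4] [463.2  87.5 141.2]
wrist lever_knob [278. 322.] 0.91 angle -0.513 err 0.5 [437.8  85.2 149.5]
wrist notch_off [276. 328.] 0.7 angle -0.582 err 2.2 [430.8  84.2 145.2]
wrist notch_mix [277. 213.] 0.86 angle 0.047 err 1.8 [501.8  94.1 164.9]
wrist notch_mix [277. 322.] 0.61 angle -0.519 err 1.3 [437.2  85.1 149.2]
side lever_knob [314. 230.] 0.67 angle -0.450 err 2.4 [444.5  86.1 153.1]
side notch_off [318. 233.] 0.8 angle -0.552 err 1.4 [433.8  84.6 147.2]
side notch_off [280. 234.] 0.63 angle 0.314 err 13.0 [532.9  98.5 159.1]
side notch_mix [295. 220.] 0.61 angle -0.017 err 2.6 [494.1  93.1 165. ]
side notch_red [274. 223.] 0.7 angle 0.473 err 0.7 [550.3 101.  151.8]
```

Call:
apply_moves(targets=[[-1,[-0.05,0,0],[0,0,0]],[-1,[0,0,0],[0,0,0]],[-1,[0.3,0,0],[0,0,0]],[-1,[0,0,-0.6],[0,0,0]],[-1,[0,0,-0.8],[0,0,0]],[0.3,[0,0,-0.7],[0,0,0]],[0.3,[0.6,0.64,0],[0,0,0]],[0.3,[0.6,0.65,0],[0,0,0]]])

```text
t: 42.75
ee_pos: [546.1, 33.4, 247.3]
orientation: [3.134, 0.221, 0.003]
ft_force: [0.6, 0.5, -0.8]
width: 27.0
grasp_force: 0.0
```

Call:
apply_moves(targets=[[0.3,[0.6,0.65,0],[0,0,0]],[0.3,[0,0,0],[0,0,0]],[0.3,[0,0,0],[0,0,0]]])

```text
t: 43.12
ee_pos: [578.0, 5.9, 245.7]
orientation: [-3.134, -0.218, 0.002]
ft_force: [0.0, -0.0, -0.1]
width: 55.6
grasp_force: 0.0
```

```bash
python3 - <<'E'
from lev import *
o=ctrl.get_obs();print(o['t'],o['ft_force'],o['width'])
plan((583.4,6.6,107.5),7.98)
allang(('wrist','side','scene'))
E
```

```text
43.125 [ 0.  -0.  -0.1] 55.612518906700785
yaw now 7.96 turn [-0.0003, 0.0008, -0.0002] shift [0.108, 0.001, 2.765] p [578.    5.9 245.7]
side lever_knob [316. 230.] 0.66 angle -0.472 err 2.6 [442.1  85.8 151.9]
side notch_off [318. 234.] 0.77 angle -0.555 err 0.8 [433.5  84.6 147. ]
side notch_mix [293. 217.] 0.83 angle 0.033 err 5.2 [500.1  93.9 164.9]
side notch_red [272. 222.] 0.95 angle 0.502 err 0.1 [553.3 101.4 150.2]
scene lever_knob [332. 178.] 0.77 angle -0.553 err 1.5 [433.7  84.6 147.1]
scene lever_knob [324. 186.] 0.6 angle 0.151 err 0.5 [514.   95.9 163.6]
scene notch_off [332. 177.] 0.67 angle -0.516 err 2.6 [437.5  85.1 149.4]
scene notch_off [293. 219.] 0.45 angle 1.188 err 19.4 [606.4 108.8  89.8]
scene notch_mix [325. 186.] 0.82 angle 0.101 err 0.7 [508.1  95.  164.4]
scene notch_red [321. 195.] 0.71 angle 0.439 err 0.6 [546.7 100.4 153.6]
```

```bash
python3 - <<'E'
from lev import *
s=shot('side','side_b.png');a=cv2.imread('pics/lev_side.png')
t=a[224:242,306:326];r=cv2.matchTemplate(s['px'][200:260,270:350],t,cv2.TM_CCOEFF_NORMED)
print(cv2.minMaxLoc(r),'expect',(306-270,224-200))
E
```

```text
(-0.5273845791816711, 0.9467609524726868, (27, 30), (37, 25)) expect (36, 24)
```

Call:
apply_moves(targets=[[0.3,[0.11,0,0.6],[0,0,0]],[0.3,[0,0,0.8],[0,0,0]],[0.3,[0,0,0.8],[0,0,0]],[0.3,[0,0,0.55],[0,0,0]],[0.3,[0,0,0],[0,0,0]],[0.3,[0,0,0],[0,0,0]]])

```text
t: 44.68
ee_pos: [584.6, 6.4, 109.6]
orientation: [3.134, 0.219, 0.002]
ft_force: [-0.9, 0.3, 0.3]
width: 57.0
grasp_force: 0.0
```

```bash
python3 - <<'E'
from lev import *
plan((583.4,6.6,107.5),7.98)
E
```

```text
yaw now 7.99 turn [0.0001, -0.0008, 0.0001] shift [-0.023, -0.007, 0.043] p [584.6   6.4 109.6]
```

The knob is back at its starting pixel or slightly past it, so it is in the white notch. Grasp white and carry it to the ready rack.

Call:
apply_moves(targets=[[0.3,[-0.02,0,0.04],[0,0,0]],[-1,[0,0,0],[0,0,0]],[-1,[0,0,0],[0,0,0]],[-1,[0,0,0],[0,0,0]],[-1,[0,0,0],[0,0,0]],[-1,[0,0,0],[0,0,0]],[-1,[0,0,-0.5],[0,0,0]],[-1,[0,0,-0.8],[0,0,0]]])

```text
t: 45.68
ee_pos: [581.6, 6.4, 170.9]
orientation: [-3.134, -0.219, 0.006]
ft_force: [0.5, 0.1, -1.0]
width: 27.5
grasp_force: 30.0
```

Call:
apply_moves(targets=[[-1,[0,0,-0.8],[0,0,0]],[-1,[0,0,-0.8],[0,0,0]],[-1,[0,0,-0.2],[0,0,0.097]],[-1,[0,0,0],[0,0,0.097]],[-1,[0,0,0],[0,0,0]],[-1,[0,0,0],[0,0,0]]])

```text
t: 46.42
ee_pos: [582.6, 6.4, 261.2]
orientation: [3.131, -0.255, -0.001]
ft_force: [0.6, 0.1, -0.5]
width: 27.4
grasp_force: 30.0
```

```bash
python3 - <<'E'
from h import *
o=ctrl.get_obs();print(o['width'],o['grasp_force'],o['ft_force'])
plan((438,-296.7,230),-9.46)
E
```

```text
27.36576622961698 29.995590895414352 [ 0.6  0.1 -0.5]
yaw now -9.30 turn [0.0001, 0.0006, 0.0018] shift [-1.856, 6.454, 0.625] p [582.6   6.4 261.2]
```

Call:
apply_moves(targets=[[-1,[-0.2,0.7,0],[0,0,0.002]],[-1,[-0.23,0.82,0],[0,0,0]],[-1,[-0.23,0.82,0],[0,0,0]],[-1,[-0.24,0.82,0],[0,0,0]],[-1,[-0.24,0.82,0],[0,0,0]],[-1,[-0.24,0.82,0],[0,0,0]],[-1,[-0.24,0.82,0],[0,0,0]],[-1,[-0.24,0.83,0],[0,0,0]]])

```text
t: 47.42
ee_pos: [436.4, -297.2, 261.4]
orientation: [-3.131, 0.261, 0.0]
ft_force: [1.1, 0.3, -0.7]
width: 27.5
grasp_force: 30.0
```

Call:
apply_moves(targets=[[-1,[0,0,0.6],[0,0,0]],[-1,[0,0,0],[0,0,0]],[-1,[0,0,0],[0,0,0]],[-1,[0,0,0],[0,0,0]]])

```text
t: 47.92
ee_pos: [438.0, -296.0, 232.6]
orientation: [3.13, -0.262, 0.002]
ft_force: [-0.7, 1.4, -0.5]
width: 28.0
grasp_force: 30.0
```

```bash
python3 - <<'E'
from h import *
c=shot('wrist','ov_ready.png')
for a in pts(c,'ready_hole0','wrist',60): print(*a)
yw=np.radians(-9.46);u=np.array([np.cos(yw),np.sin(yw),0])
W=[np.array([512,-307.9,60])+u*(-75+50*k) for k in range(4)]
uv=proj(c,W);print(uv)
P=wells(c,uv[1:],60,26);print(fitrow(P))
plan((438,-296.7,77.5),-9.46)
E
```

```text
[ 533.9 -336.9   60. ] [305.  93.] 0.66
[ 584.2 -345.1   60. ] [306.  33.] 0.65
[ 435.7 -320.6   60. ] [304. 195.] 0.63
[ 485.5 -329.7   60. ] [305. 145.] 0.56
[[279.3 197.1]
 [279.2 147.8]
 [279.   94.2]
 [278.9  36. ]]
ell [273.8 147. ] [41.2 47.9] [ 489.  -298.7]
ell [264.8  93.7] [21.6 45. ] [ 539.4 -298.8]
ell [272.8  36. ] [41.2 47.9] [ 586.9 -314.8]
(array([ 538.4, -304.1]), np.float64(-9.34462623981724), array([-49.7,   0.1,  49.6]), array([-2.7,  5.4, -2.7]))
yaw now -9.59 turn [0.0004, -0.0007, -0.0014] shift [0.007, 0.015, 3.099] p [ 437.8 -295.9  232.5]
```

View pics/ov_ready.png

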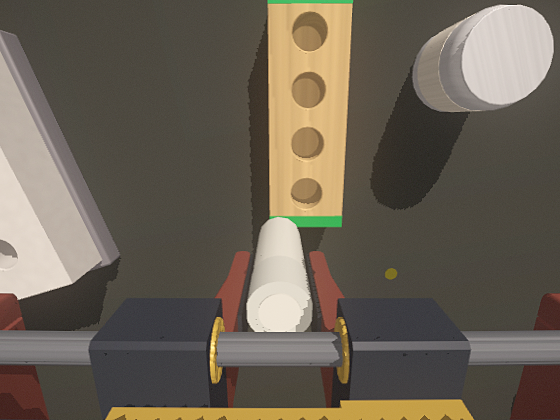

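The ready rack has been knocked about 25 mm toward −y; its wells now show at (309,32), (308,90), (307,142) and (306,193). Refit.

```bash
python3 - <<'E'
from h import *
c=shot('wrist')
P=wells(c,[(309,32),(308,90),(307,142),(306,193)],60,24);f=fitrow(P);print(*f)
yw=np.radians(f[1]);u=np.array([np.cos(yw),np.sin(yw)])
W=[f[0]-[0,1.1]+u*(-75+50*k) for k in range(4)];print('true wells',*W)
plan((*W[0],77.5),f[1])
E
```

```text
ell [309.3  30.4] [36.4 39.9] [ 585.7 -348.1]
ell [308.1  89. ] [34.7 36.5] [ 536.5 -339.8]
ell [307.2 142.4] [31.9 33.7] [ 487.6 -331.8]
ell [306.6 191.5] [27.6 32.4] [ 439.  -324.1]
[ 512.2 -336. ] -9.31168209440669 [-74.2 -24.9  24.6  74.5] [-0.1  0.1  0.1 -0.1]
true wells [ 438.2 -324.9] [ 487.5 -333. ] [ 536.9 -341.1] [ 586.2 -349.2]
yaw now -9.60 turn [0.0003, -0.0006, -0.0032] shift [0.104, 0.57, 3.097] p [ 437.7 -295.9  232.3]
```

Call:
apply_moves(targets=[[-1,[0.05,0.28,0],[0,0,-0.003]],[-1,[0.05,0.29,0],[0,0,0]],[-1,[0,0,0.7],[0,0,0]],[-1,[0,0,0.7],[0,0,0]],[-1,[0,0,0.4],[0,0,0]],[-1,[0,0,0],[0,0,0]],[-1,[0,0,0],[0,0,0]]])

```text
t: 48.95
ee_pos: [437.8, -325.9, 142.4]
orientation: [3.13, -0.258, 0.001]
ft_force: [0.6, 0.8, -0.6]
width: 27.4
grasp_force: 30.0
```

```bash
python3 - <<'E'
from h import *
plan((438.2,-324.9,77.5),-9.31)
c=shot('wrist')
uv=proj(c,[[487.6,-331.8,60],[536.5,-339.8,60],[585.7,-348.1,60]]);print(uv);wells(c,uv[:1],60,26)
E
```

```text
yaw now -9.41 turn [0.0004, -0.0006, -0.0011] shift [0.004, -0.021, 1.297] p [ 437.8 -325.9  142.4]
[[277.  158.2]
 [276.6  85.7]
 [276.6   4. ]]
ell [277.1 157.2] [40.7 45.9] [ 488.3 -332. ]
```

Call:
apply_moves(targets=[[-1,[0.01,-0.02,0.25],[0,0,0]],[-1,[0,0,0.25],[0,0,0]],[-1,[0,0,0.25],[0,0,0]],[-1,[0,0,0.25],[0,0,0]],[-1,[0,0,0.25],[0,0,0]],[-1,[0,0,0],[0,0,0]],[-1,[0,0,0],[0,0,0]]])

```text
t: 49.88
ee_pos: [438.1, -324.2, 79.2]
orientation: [-3.131, 0.257, -0.0]
ft_force: [-0.3, 0.0, -0.3]
width: 27.3
grasp_force: 30.0
```

```bash
python3 - <<'E'
from h import *
print(ctrl.get_obs()['ft_force']);plan((438.2,-324.9,77.5),-9.31)
E
```

```text
[-0.3  0.  -0.3]
yaw now -9.38 turn [-0.0, -0.0, -0.0008] shift [0.004, 0.014, 0.034] p [ 438.1 -324.2   79.2]
```

Call:
apply_moves(targets=[[-1,[0,0,0.03],[0,0,0]],[0.3,[0,0,0],[0,0,0]],[0.3,[0,0,0],[0,0,0]],[0.3,[0,0,0],[0,0,0]],[0.3,[0,0,-0.5],[0,0,0]],[0.3,[0,0,-0.8],[0,0,0]],[0.3,[0,0,-0.9],[0,0,0]],[0.3,[0,0,-0.9],[0,0,-0.096]]])

```text
t: 50.88
ee_pos: [437.9, -324.0, 234.1]
orientation: [-3.141, 0.015, 0.0]
ft_force: [1.1, 0.0, -0.0]
width: 57.1
grasp_force: 0.0
```

Call:
apply_moves(targets=[[0.3,[0,0,0],[0,0,-0.096]],[0.3,[0.39,-0.85,0],[0,0,0]],[0.3,[0.4,-0.88,0],[0,0,0]],[0.3,[0.4,-0.88,0],[0,0,0]],[0.3,[0.4,-0.88,0],[0,0,0]],[0.3,[0.4,-0.88,0],[0,0,0]],[0.3,[0.4,-0.88,0],[0,0,0]],[0.3,[0.4,-0.9,0],[0,0,0]]])

```text
t: 51.88
ee_pos: [534.3, 1.2, 232.9]
orientation: [3.134, 0.216, 0.001]
ft_force: [1.1, -0.3, 0.6]
width: 57.2
grasp_force: 0.0
```

Call:
apply_moves(targets=[[0.3,[0,0,0.6],[0,0,0]],[0.3,[0,0,0],[0,0,0]],[0.3,[0,0,0],[0,0,0]]])

```text
t: 52.25
ee_pos: [534.1, -0.7, 203.3]
orientation: [3.134, 0.215, 0.0]
ft_force: [-0.2, -0.2, -0.4]
width: 56.8
grasp_force: 0.0
```

```bash
python3 - <<'E'
from h import *
plan((533.8,-0.2,108),7.98)
c=shot('wrist'); dots(c,(200,150,360,400),145)
E
```

```text
yaw now 7.86 turn [0.0, -0.0002, -0.0013] shift [-0.005, -0.011, 1.906] p [534.1  -0.7 203.3]
red [278.6 261.4] [ 64 104  31  19 337] [513.6  -2.3 145. ]
red [278.9 298.3] [ 68 138  23  22 395] [483.9  -6.6 145. ]
blue [281.  203.8] [ 66  48  29  16 203] [556.1   1.8 145. ]
blue [278.3 236.5] [ 66  75  25  24 457] [532.4   0.4 145. ]
```

Call:
apply_moves(targets=[[0.3,[-0.03,-0.01,0.6],[0,0,0]],[0.3,[0,0,0.7],[0,0,0]],[0.3,[0,0,0.6],[0,0,0]],[-1,[0,0,0],[0,0,0]],[-1,[0,0,0],[0,0,0]],[-1,[0,0,0],[0,0,0]],[-1,[0,0,0],[0,0,0]],[-1,[0,0,0],[0,0,0]]])

```text
t: 53.3
ee_pos: [533.6, -0.2, 109.1]
orientation: [3.134, 0.216, 0.004]
ft_force: [-1.4, -0.8, 7.2]
width: 27.2
grasp_force: 30.0
```

Call:
apply_moves(targets=[[-1,[0,0,-0.5],[0,0,0]],[-1,[0,0,-0.8],[0,0,0]],[-1,[0,0,-0.8],[0,0,0]],[-1,[0,0,-0.9],[0,0,0.096]],[-1,[0,0,0],[0,0,0.096]],[-1,[0,0,0],[0,0,0]]])

```text
t: 54.05
ee_pos: [532.4, 0.0, 258.4]
orientation: [-3.131, 0.255, -0.002]
ft_force: [0.6, -0.5, -1.5]
width: 27.2
grasp_force: 30.0
```

```bash
python3 - <<'E'
from h import *
o=ctrl.get_obs();print(o['width'],o['grasp_force'],o['ft_force'],o['t'])
plan((487.6,-333.0,190),-9.31)
c=shot('wrist'); dots(c,(200,280,360,340),37.5+pose()[0][2])
E
```

```text
27.178595468479767 30.000705756247044 [ 0.6 -0.5 -1.5] 54.05
yaw now -9.30 turn [-0.0001, -0.0007, 0.0001] shift [0.194, 6.717, 1.368] p [532.4   0.  258.4]
blue [279.  309.9] [  59   12   41   37 1202] [531.7   1.2 295.2]
```

Call:
apply_moves(targets=[[-1,[0.02,0.8,0],[0,0,0]],[-1,[0.03,0.84,0],[0,0,0]],[-1,[0.03,0.84,0],[0,0,0]],[-1,[0.03,0.84,0],[0,0,0]],[-1,[0.03,0.85,0],[0,0,0]],[-1,[0.03,0.85,0],[0,0,0]],[-1,[0.02,0.85,0],[0,0,0]],[-1,[0.02,0.85,0],[0,0,0]]])

```text
t: 55.1
ee_pos: [487.2, -334.3, 256.7]
orientation: [-3.13, 0.252, 0.003]
ft_force: [0.4, -0.0, -0.6]
width: 27.4
grasp_force: 30.0
```

Call:
apply_moves(targets=[[-1,[0,0,0.5],[0,0,0]],[-1,[0,0,0.7],[0,0,0]],[-1,[0,0,0],[0,0,0]],[-1,[0,0,0],[0,0,0]],[-1,[0,0,0],[0,0,0]]])

```text
t: 55.72
ee_pos: [488.8, -333.6, 199.1]
orientation: [3.13, -0.255, 0.003]
ft_force: [-0.3, -0.6, -0.0]
width: 27.3
grasp_force: 30.0
```

```bash
python3 - <<'E'
from h import *
c=shot('wrist')
uv=proj(c,[[487.6,-331.8,60],[536.5,-339.8,60],[585.7,-348.1,60]]);print(uv);P=wells(c,uv[1:],60,28)
u=(P[1]-P[0])/np.linalg.norm(P[1]-P[0]);print(np.degrees(np.arctan2(*u[::-1])),'well1 cam',(P[0]+P[1])/2-75*u)
plan((488.3,-333.0,79),-9.31)
E
```

```text
[[278.1 206.9]
 [278.  153.3]
 [278.1  94.2]]
ell [278.2 152.2] [34.1 37. ] [ 537.4 -340.2]
ell [278.   93.9] [38.5 40.4] [ 586.  -348.1]
-9.224299909908206 well1 cam [ 487.7 -332.1]
yaw now -9.34 turn [0.0006, -0.0013, -0.0003] shift [-0.012, -0.01, 2.401] p [ 488.8 -333.6  199.1]
```

Rack unchanged since the refit. Insert blue.

Call:
apply_moves(targets=[[-1,[-0.01,-0.01,0.6],[0,0,0]],[-1,[0,0,0.6],[0,0,0]],[-1,[0,0,0.25],[0,0,0]],[-1,[0,0,0.25],[0,0,0]],[-1,[0,0,0.25],[0,0,0]],[-1,[0,0,0.25],[0,0,0]],[-1,[0,0,0.2],[0,0,0]],[-1,[0,0,0],[0,0,0]]])

```text
t: 56.78
ee_pos: [488.3, -333.1, 77.9]
orientation: [3.13, -0.257, 0.002]
ft_force: [0.6, 0.1, 1.3]
width: 27.4
grasp_force: 30.0
```

```bash
python3 - <<'E'
from h import *
print(ctrl.get_obs()['ft_force']);plan((488.3,-333.0,79),-9.31)
E
```

```text
[0.6 0.1 1.3]
yaw now -9.38 turn [0.0004, -0.0009, -0.0008] shift [-0.001, -0.003, -0.022] p [ 488.3 -333.1   77.9]
```

Call:
apply_moves(targets=[[0.3,[0,0,0],[0,0,0]],[0.3,[0,0,0],[0,0,0]],[0.3,[0,0,0],[0,0,0]],[0.3,[0,0,-0.5],[0,0,0]],[0.3,[0,0,-0.8],[0,0,0]],[0.3,[0,0,-0.9],[0,0,0]],[0.3,[0,0,-0.9],[0,0,-0.096]],[0.3,[0,0,0],[0,0,-0.096]]])

```text
t: 57.78
ee_pos: [489.5, -334.0, 236.9]
orientation: [3.129, 0.224, 0.009]
ft_force: [0.9, -0.2, -0.2]
width: 57.4
grasp_force: 0.0
```

Call:
apply_moves(targets=[[0.3,[0.1,-0.76,0],[0,0,0]],[0.3,[0.1,-0.8,0],[0,0,0]],[0.3,[0.1,-0.8,0],[0,0,0]],[0.3,[0.1,-0.8,0],[0,0,0]],[0.3,[0.1,-0.8,0],[0,0,0]],[0.3,[0.1,-0.8,0],[0,0,0]],[0.3,[0.1,-0.85,0],[0,0,0]],[0.3,[0.12,-0.85,0],[0,0,0]]])

```text
t: 58.78
ee_pos: [483.6, -5.8, 232.8]
orientation: [3.134, 0.216, 0.0]
ft_force: [1.1, -0.0, 0.0]
width: 57.1
grasp_force: 0.0
```

Call:
apply_moves(targets=[[0.3,[0,0,0.6],[0,0,0]],[0.3,[0,0,0],[0,0,0]],[0.3,[0,0,0],[0,0,0]]])

```text
t: 59.15
ee_pos: [484.1, -7.4, 203.2]
orientation: [3.134, 0.216, 0.0]
ft_force: [0.2, -0.2, 0.4]
width: 57.1
grasp_force: 0.0
```

```bash
python3 - <<'E'
from h import *
plan((484.0,-7.6,108),7.98)
c=shot('wrist'); dots(c,(200,150,360,400),145)
E
```

```text
yaw now 7.87 turn [0.0, -0.0001, -0.0012] shift [-0.003, 0.003, 1.905] p [484.1  -7.4 203.2]
red [278.8 202. ] [ 64  46  32  16 235] [507.1  -3.2 145. ]
red [279.1 234. ] [ 67  73  25  23 462] [484.3  -6.5 145. ]
```

Call:
apply_moves(targets=[[0.3,[0,0,0.6],[0,0,0]],[0.3,[0,0,0.7],[0,0,0]],[0.3,[0,0,0.6],[0,0,0]],[-1,[0,0,0],[0,0,0]],[-1,[0,0,0],[0,0,0]],[-1,[0,0,0],[0,0,0]],[-1,[0,0,0],[0,0,0]],[-1,[0,0,0],[0,0,0]]])

```text
t: 60.2
ee_pos: [484.9, -7.2, 109.0]
orientation: [3.134, 0.217, 0.004]
ft_force: [-0.9, -0.9, 7.5]
width: 27.0
grasp_force: 30.0
```

Call:
apply_moves(targets=[[-1,[0,0,-0.5],[0,0,0]],[-1,[0,0,-0.8],[0,0,0]],[-1,[0,0,-0.8],[0,0,0]],[-1,[0,0,-0.9],[0,0,0.096]],[-1,[0,0,0],[0,0,0.096]],[-1,[0,0,0],[0,0,0]]])

```text
t: 60.95
ee_pos: [483.8, -7.1, 258.4]
orientation: [-3.131, 0.255, -0.002]
ft_force: [0.2, 0.1, -0.7]
width: 27.3
grasp_force: 30.0
```

```bash
python3 - <<'E'
from h import *
o=ctrl.get_obs();print(o['width'],o['grasp_force'],o['ft_force'],o['t'])
plan((537,-341.1,200),-9.31)
c=shot('wrist'); dots(c,(200,280,360,340),37.5+pose()[0][2])
E
```

```text
27.288152187004844 30.00071905553341 [ 0.2  0.1 -0.7] 60.95
yaw now -9.30 turn [-0.0001, -0.0008, 0.0001] shift [2.13, 6.42, 1.169] p [483.8  -7.1 258.4]
red [279.  308.8] [  59   11   41   37 1214] [483.7  -5.9 295.3]
```

Call:
apply_moves(targets=[[-1,[0.25,0.76,0],[0,0,0]],[-1,[0.26,0.8,0],[0,0,0]],[-1,[0.27,0.81,0],[0,0,0]],[-1,[0.27,0.81,0],[0,0,0]],[-1,[0.27,0.81,0],[0,0,0]],[-1,[0.27,0.81,0],[0,0,0]],[-1,[0.27,0.81,0],[0,0,0]],[-1,[0.27,0.81,0],[0,0,0]]])

```text
t: 62.0
ee_pos: [536.2, -342.3, 256.5]
orientation: [-3.13, 0.252, 0.003]
ft_force: [0.2, -0.4, -0.4]
width: 27.3
grasp_force: 30.0
```

Call:
apply_moves(targets=[[-1,[0,0,0.5],[0,0,0]],[-1,[0,0,0.65],[0,0,0]],[-1,[0,0,0],[0,0,0]],[-1,[0,0,0],[0,0,0]],[-1,[0,0,0],[0,0,0]]])

```text
t: 62.62
ee_pos: [537.4, -341.5, 201.6]
orientation: [3.13, -0.255, 0.003]
ft_force: [-0.2, -0.4, -0.5]
width: 27.4
grasp_force: 30.0
```

```bash
python3 - <<'E'
from h import *
c=shot('wrist')
uv=proj(c,[[536.9,-340.0,60],[586,-348.1,60]]);print(uv);P=wells(c,uv[1:],60,28)
plan((537.1,-341.1,79),-9.31)
E
```

```text
[[278.3 205.4]
 [278.3 151.9]]
ell [278.4 150.9] [33.8 37.1] [ 586.8 -348.4]
yaw now -9.34 turn [0.0006, -0.0013, -0.0003] shift [-0.005, -0.007, 2.452] p [ 537.3 -341.5  201.6]
```

Call:
apply_moves(targets=[[-1,[0,-0.01,0.6],[0,0,0]],[-1,[0,0,0.65],[0,0,0]],[-1,[0,0,0.25],[0,0,0]],[-1,[0,0,0.25],[0,0,0]],[-1,[0,0,0.25],[0,0,0]],[-1,[0,0,0.25],[0,0,0]],[-1,[0,0,0.2],[0,0,0]],[-1,[0,0,0],[0,0,0]]])

```text
t: 63.68
ee_pos: [537.4, -341.2, 78.0]
orientation: [3.13, -0.257, 0.002]
ft_force: [0.7, -0.0, 1.4]
width: 27.2
grasp_force: 30.0
```

```bash
python3 - <<'E'
from h import *
print(ctrl.get_obs()['ft_force']);plan((537.1,-341.1,79),-9.31)
E
```

```text
[ 0.7 -0.   1.4]
yaw now -9.38 turn [0.0004, -0.001, -0.0008] shift [-0.007, -0.0, -0.02] p [ 537.4 -341.2   78. ]
```

Release, rise clear, move back for a look.

Call:
apply_moves(targets=[[0.3,[0,0,0],[0,0,0]],[0.3,[0,0,0],[0,0,0]],[0.3,[0,0,0],[0,0,0]],[0.3,[0,0,-0.5],[0,0,0]],[0.3,[0,0,-0.8],[0,0,0]],[0.3,[0,0,-0.9],[0,0,0]],[0.3,[0,0,-0.9],[0,0,0]],[0.3,[0,0,-0.9],[0,0,0]]])

```text
t: 64.68
ee_pos: [536.4, -340.5, 279.1]
orientation: [-3.131, 0.257, 0.0]
ft_force: [-0.0, 0.0, -0.3]
width: 57.0
grasp_force: 0.0
```

Call:
apply_moves(targets=[[0.3,[0,-0.7,-0.5],[0,0,0]],[0.3,[0,-0.7,-0.5],[0,0,0]],[0.3,[0,0,0],[0,0,0]],[0.3,[0,0,0],[0,0,0]],[0.3,[0,0,0],[0,0,0]],[0.3,[0,0,0],[0,0,0]]])

```text
t: 65.42
ee_pos: [547.6, -272.3, 326.7]
orientation: [-3.13, 0.258, 0.002]
ft_force: [-0.1, 0.6, 0.4]
width: 57.0
grasp_force: 0.0
```

```bash
python3 - <<'E'
from lev import *
w=shot('wrist');s=shot('side');a=cv2.imread('pics/lev_side.png')
r=cv2.matchTemplate(s['px'][200:260,270:350],a[224:242,306:326],cv2.TM_CCOEFF_NORMED);print(cv2.minMaxLoc(r),'expect (36,24)')
dots(w,(0,0,560,290),115)
cv2.imwrite('pics/final.png',np.hstack([w['px'][:,160:560],np.vstack([cv2.resize(s['px'][160:290,220:400],(400,289),interpolation=cv2.INTER_CUBIC),np.zeros((131,400,3),np.uint8)])]))
print(ctrl.get_obs()['t'])
E
```

```text
(-0.4901229441165924, 0.8144680261611938, (28, 31), (37, 25)) expect (36,24)
red [554.1   2.6] [546   0  14   8  76] [ 690.1 -574.5  115. ]
red [327.9 174.7] [321 169  20  17 105] [ 554.6 -328.5  115. ]
red [340.2 189. ] [333 182  15  15 171] [ 536.  -340.4  115. ]
red [  8.1 241.6] [  0 234  17  16 229] [538.2  63.2 115. ]
blue [329.2 212. ] [320 207  22  15  93] [ 510.9 -324.6  115. ]
blue [338. 231.] [331 225  15  13 149] [ 486.  -332.1  115. ]
65.525
```

View pics/final.png

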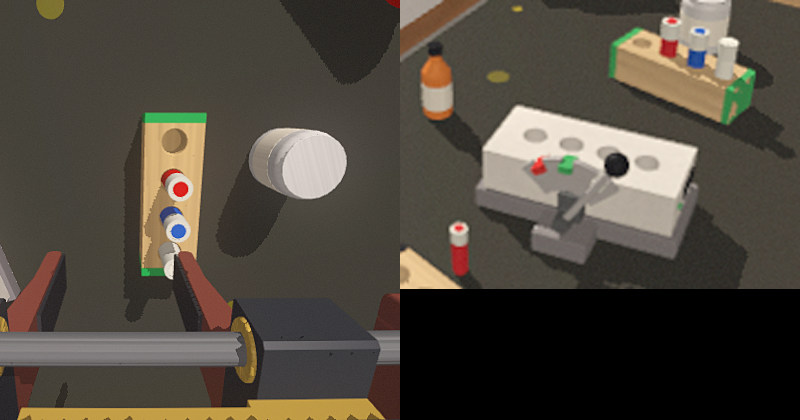

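The final picture shows red (180,189), blue (178,231) and white (172,262) upright and seated in the green-ended rack. The mixer is empty, the lever is in the white notch (616,165), and the gripper is clear. Hand in.

```bash
python3 -c "
from workcell import ctrl
print(ctrl.close_job())"
```

```text
the job is handed in; nothing more can be done
None
```

The red, blue and white vials (there was no yellow one) were mixed with the lever in the green notch for over 3 s and the lever brought back to white. They now stand fully down in the ready rack, and I handed the job in at about 65 s; no verdict came back.

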